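# Seat the under-sink caddy in its recess and pack it

### The arm

A 6-joint arm with a two-finger parallel gripper is mounted at the origin on the work surface. World frame = base frame: x ahead of the robot, y to its left, z up, the work surface at z = 0. Lengths are in mm, angles in rad, forces in N, time in s.
With the tool pointing down it reaches from about 275 to 750 mm from the base axis. Payload 10.2 kg.
Tool frame: the origin (TCP) lies at the very end of the fingers, on their centre line; the grasp point (between the pads) lies 19 mm behind it (ctrl.pinch_z is the distance from the TCP to the grasp point, in mm); y points along the fingers, z is the direction in which the jaws open and shut, and the axes are right-handed (so a half turn about y gives the same grasp; the last joint's range is limited). The gripper opens to 85 mm and grips with 20 to 120 N. Pads are 22 mm wide; open, the fingers measure 114 mm over their backs; the gripper's body (76 mm by 85 mm) begins 54 mm behind the grasp point. The pads swing forward as they close: fully open they stand 13 mm farther back than shut.
Start: joints at [0.894, 0.313, 1.498, -0, 1.331, -0.223], TCP at [230.165, 471.864, 231.294] pointing down, gripper open.
Joint ranges: [-2.94, 2.94], [-0.97, 2.17], [0.19, 2.56], [-1.23, 4.37], [0.02, 3.11], [-2.88, 2.88]. Speed limits (rad/s): [2.39, 2.39, 3.01, 3.14, 3.14, 3.14].

### API

Orientations are given as a unit quaternion [w, x, y, z].
In Python, from rig import sense, eyes, ctrl gives the robot as it stands. The module is installed in compiled form; this text tells all that it offers.
- The arm moves only by the shell command python3 -m handwheel 'ROWS' [FORCE]. ROWS is JSON, a list of rows, each an object of numbers: "grip": the finger opening in mm, from 0 to 85.4; "tx", "ty", "tz": the shift along the tool's x, y, z in mm; "wx", "wy", "wz": the turn, a rotation vector about the tool's x, y, z in rad. In form: [{"grip": .., "tx": .., "ty": .., "tz": .., "wx": .., "wy": .., "wz": ..}, ...]. A call has 1 to 10 rows; each row shifts and turns the commanded pose from where the row before left it, along the tool's axes as they then stand; what a row does not reach is not made up. A row lasts 1/12 s, in which the tool goes at most 41.7 mm and 7.16 degrees, less where a joint would pass 70% of its speed; a pose out of reach is approached as far as the arm can. A call is refused whole if a number of a shift passes 41.7 or a number of a turn 0.125, either way. A call with a gripper value outside its range is refused whole. The fingers move at their own pace and stop on an object; FORCE is the grip in N (left out, the last holds). Time passes only in rows, so rows that do not move let the fingers close. It gives the time, the measured TCP pose, the force and the opening at its end, in the units of the state.
- sense(): the state, without advancing time (a new reading comes with each control period).
- eyes.capture(name): name is "side" or "top"; returns a dict with "pixels" (420x560x3 uint8, red, green, blue), "mtx" (3x3 intrinsics, pixels), "R" (3x3) and "t" (3): a world point X has camera coordinates R X + t. Camera axes: x right, y down, z forward; pixel columns grow to the right and rows downward; lengths in mm; the calibration is good to about 2 mm. A picture is of the moment at which its call begins. There is no depth.
- ctrl.finish_job(): hands the job in, once; it reports no verdict.
The state is a dict: "time_s": time; "joints": joint angles; "dq": joint speeds; "tau": joint torques, N m; "eef_pos": TCP position; "ee_rot": TCP orientation; "force": force on the tool from outside, world axes, zero at the start; "wrist_torque": the same for the moment, N m; "grip_width": opening from 0.0 (shut) to 1.0 (fully open).
Only numpy, scipy, OpenCV 4.12 (cv2) and the standard library are available. Lean on these libraries where they do the work, as an engineer would, in place of code of your own. Each camera call takes 0.05 s, during which the arm holds its last target.

### The job

The grey caddy is standing on its foot on the wooden base board, because the foot has missed the round recess hidden underneath it. Slide the caddy about on the board, without lifting it off or tipping it over, until the foot drops in and the caddy sits level on the board; then stand the steel tumbler in one of the two large end cells either side of its middle tube and the lidded jar in the other, and leave the gasket, clamp and scoop alone.

Things in the scene. Friction and masses are not known exactly. Their poses are not given: they have to be found in the camera images.
- caddy: Grey open plastic organiser, 204 (its x) by 170 mm (its y), 0.65 kg, loose. Origin: centre of the underside of its round foot; z up. Foot: 88 mm across, 14 mm tall, lower edge bevelled. Above it the tray's floor plate spans z 14 to 20 mm; outer walls rise to z 59 mm, inner partitions to 53 mm. Narrow side slots stay empty. Stands on the board at the start (origin height 40 mm).
- caddy_hub (a point): Centre of the mouth of the upright tube in the middle of the caddy, 66 mm above the caddy's origin. The tube is 61 mm outside and 52 mm inside diameter, open at the top, 46 mm deep down to the tray floor. Shut or slightly spread fingers fit inside it and can push the caddy about; pushed high up the tube, it tips.
- cell_a (a point): Centre of the floor of one end cell of the caddy, at caddy x +64, y 0, z 20 mm. The cell is open at the top, 66 mm (caddy x) by 76 mm (caddy y).
- cell_b (a point): The same for the other end cell, at caddy x -64, y 0, z 20 mm.
- board: Fixed square wooden board under the caddy, 260 mm wide, top 40 mm above the work surface. Origin: centre of its underside. Its one round blind recess, 92 mm across, bevelled, 20 mm deep, is hidden by the tray, centred 20 to 34 mm from the foot's centre at the start, direction unknown. Partly over it the caddy leans towards it; fully over it drops 14 mm, tray on board (its origin at height 26 mm).
- tumbler: Stainless steel tumbler standing upright and empty, 105 mm tall, 59 mm across the rim, 53 mm across the base, 3 mm wall, about 0.14 kg. Origin: centre of its underside; z up.
- jar: Lidded jar standing upright, white with a metal lid, 95 mm tall, 57 mm across, lid (top 25 mm) 59 mm across, about 0.2 kg. Origin: centre of its underside; z up.
- gasket: Bystander: hard flat red ring 76 mm across, 7 mm thick. Origin: centre of its underside.
- clamp: Bystander: metal pipe clamp ring lying flat, 68 mm across, 20 mm tall, lugs to its +x. Origin: centre of the ring's underside.
- scoop: Bystander: plastic scoop lying flat, about 170 mm long, 36 mm tall, handle to its -x. Origin: on its underside, 11 mm in front of the back wall.
Mind the look-alikes: they are no part of the job. What is shaped like the jar but green or yellow is not meant.

How it is judged:
By the outcome, as a careful person would: the job done as asked, in the order asked, and still so for the second after the job is handed in, with the robot touching nothing.
It also fails if it takes over 72 s, if anything falls off the work surface, if the arm or the gripper's body presses on something with over 40 N, if the wrist force passes 120 N, or if a joint passes its speed limit or range.

## Working session

There is one attempt and no reset: what is moved stays moved. The work goes in short steps, Python scripts to look and compute and a shell command to move; the robot and the scene stay as the last step left them, time stands still between calls to the robot, and variables do not carry over. Pictures are saved under pics/ and viewed, and the job is handed in when it is done.

```bash
mkdir -p pics; python3 - <<'E'
from rig import sense, eyes, ctrl
import cv2
s=sense();print({k:s[k] for k in('time_s','eef_pos','ee_rot','force','grip_width')},ctrl.pinch_z)
for n in('top','side'):
    c=eyes.capture(n);cv2.imwrite(f'pics/{n}0.png',c['pixels'][...,::-1]);print(n,c['mtx'],c['R'],c['t'])
E
```

```text
{'time_s': 0.0, 'eef_pos': array([230.0029046 , 471.65288914, 230.70934936]), 'ee_rot': array([-0.68857324,  0.68938563, -0.15929949,  0.1588648 ]), 'force': array([-0.30046585,  0.12375662, -0.24720498]), 'grip_width': 0.996198554596759} 18.700000000000003
top [[408.06392989   0.         281.09634423]
 [  0.         408.06392989 206.76299771]
 [  0.           0.           1.        ]] [[ 0.02016253 -0.99907652  0.03794182]
 [-0.98519288 -0.02631631 -0.16941795]
 [ 0.17025998 -0.03396411 -0.98481368]] [  8.76182784 551.3109591  928.60499253]
side [[493.58551423   0.         277.04160935]
 [  0.         493.58551423 198.82618348]
 [  0.           0.           1.        ]] [[ 0.91214153 -0.40982297 -0.00655434]
 [-0.20557283 -0.44359141 -0.87233392]
 [ 0.35459503  0.79703939 -0.48886661]] [-477.09087055  199.53086967 1106.18422109]
```

View pics/top0.png

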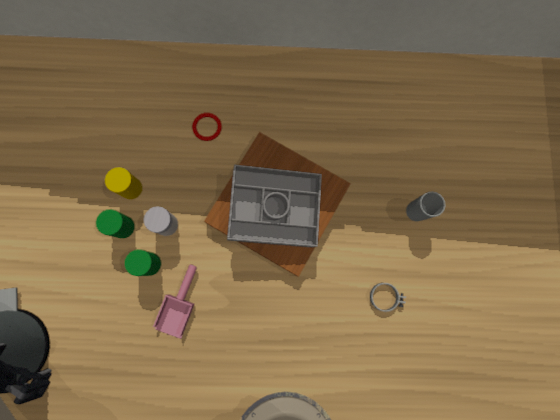

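View pics/side0.png

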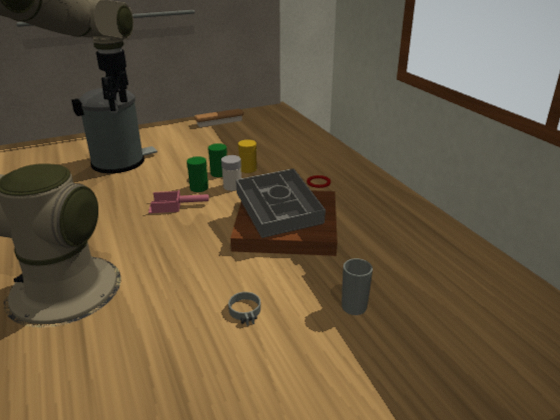

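```bash
cat > h.py <<'E'
import numpy as np, cv2
from rig import sense, eyes, ctrl
def ray(c,u,v):
    d=c['R'].T@np.linalg.inv(c['mtx'])@np.array([u,v,1.]); o=-c['R'].T@c['t']; return o,d
def onz(c,u,v,z):
    o,d=ray(c,u,v); return (o+d*(z-o[2])/d[2])[:2]
def proj(c,X):
    p=c['mtx']@(c['R']@np.asarray(X,float)+c['t']); return p[:2]/p[2]
def tri(c1,p1,c2,p2):
    o1,d1=ray(c1,*p1);o2,d2=ray(c2,*p2);d1/=np.linalg.norm(d1);d2/=np.linalg.norm(d2)
    s=np.linalg.lstsq(np.c_[d1,-d2],o2-o1,rcond=None)[0];a=o1+d1*s[0];b=o2+d2*s[1];return (a+b)/2,np.linalg.norm(a-b)
def crop(name,c,x,y,w,h,k):
    cv2.imwrite('pics/'+name,cv2.resize(c['pixels'][y:y+h,x:x+w,::-1],None,fx=k,fy=k,interpolation=cv2.INTER_CUBIC))
E
python3 - <<'E'
from h import *
c=eyes.capture('top');d=eyes.capture('side')
crop('t1.png',c,195,125,160,150,4)
crop('t2.png',c,85,155,120,120,5)
crop('s1.png',d,180,130,170,130,4)
print(onz(c,275,205,106),onz(c,432,204,105),onz(c,158,219,95))
for p in((120,180),(110,222),(139,262)):print(onz(c,*p,95))
for p in((262,133),(350,184),(297,276),(206,222)):print('board',onz(c,*p,40))
E
```

```text
[544.38311378  37.47360824] [ 556.50081551 -320.55697681] [507.56545834 297.7929148 ]
[594.31318505 389.10028134]
[498.15729649 402.73507684]
[411.57434397 332.2246753 ]
board [736.48819651  72.56164529]
board [ 613.16162686 -146.10640992]
board [388.58198902 -19.16291492]
board [510.65763516 199.15773197]
```

View pics/t1.png

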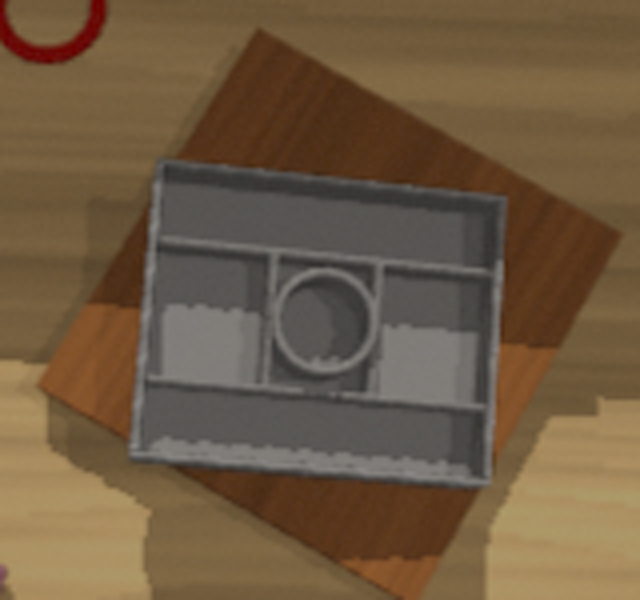

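View pics/t2.png

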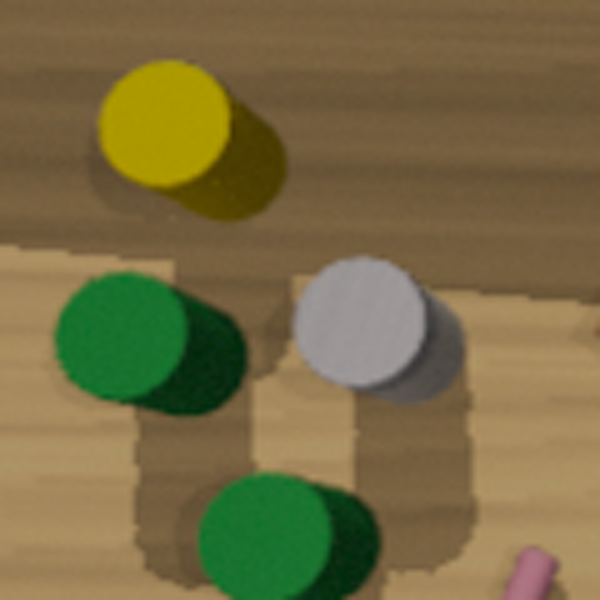

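View pics/s1.png

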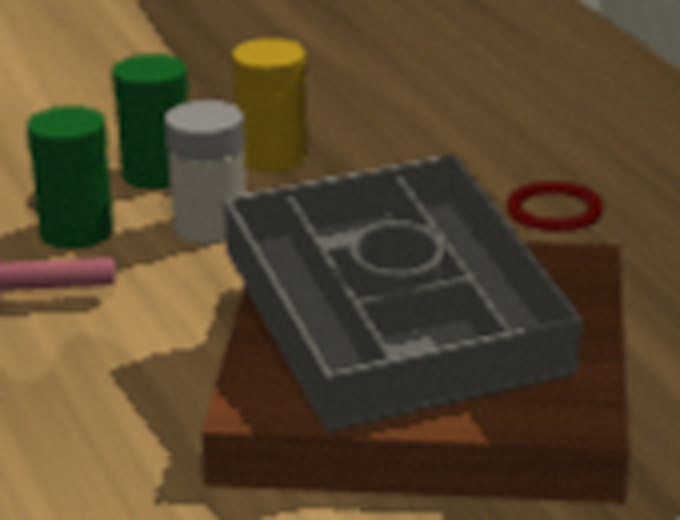

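```bash
python3 - <<'E'
from h import *
c=eyes.capture('top');d=eyes.capture('side')
T=np.array([(163,161),(507,198),(490,484),(131,459)])/4+[195,125]
S=np.array([(455,155),(580,320),(333,376),(228,200)])/4+[180,130]
P=[tri(c,a,d,b) for a,b in zip(T,S)]
for p in P:print(p)
Q=np.array([p[0] for p in P]);print(Q.mean(0))
A=np.c_[Q[:,:2]-Q.mean(0)[:2],np.ones(4)];print('slope',np.linalg.lstsq(A,Q[:,2],rcond=None)[0])
# hub
print(tri(c,(195+326/4,125+324/4),d,(180+398/4,130+246/4)))
# jar, tumbler
g=cv2.cvtColor(c['pixels'],cv2.COLOR_RGB2HSV)
crop('t3.png',c,390,175,70,60,8)
crop('s3.png',d,320,245,70,80,7)
# tool axes
q=sense()['ee_rot']; from scipy.spatial.transform import Rotation as R
print(R.from_quat(np.r_[q[1:],q[0]]).as_matrix().round(3))
E
```

```text
(array([632.5528739 , 128.35701106, 110.66657874]), np.float64(0.23102256525470719))
(array([623.07856464, -70.35069167,  85.8054087 ]), np.float64(0.18650666346332884))
(array([457.98061857, -62.08180034,  83.19827573]), np.float64(3.0829679317942817))
(array([465.8181791 , 139.13265266, 106.12239342]), np.float64(3.9905814116941114))
[544.85755905  33.76429293  96.44816414]
slope [2.83707489e-02 1.18225446e-01 9.64481641e+01]
(array([544.00972022,  33.48921494, 104.80952194]), np.float64(3.3393957484135366))
[[ 0.899 -0.     0.438]
 [-0.438 -0.     0.899]
 [-0.    -1.    -0.   ]]
```

View pics/t3.png

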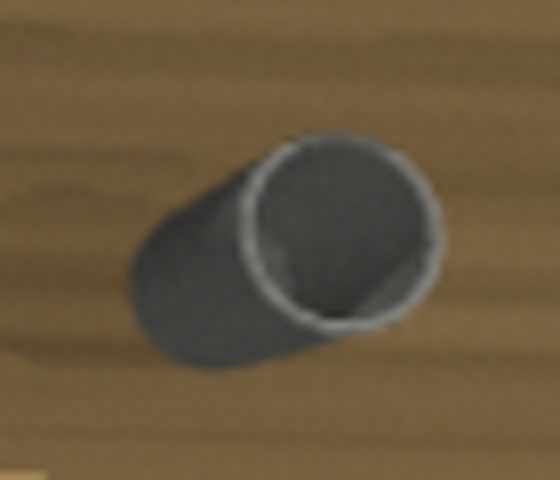

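View pics/s3.png

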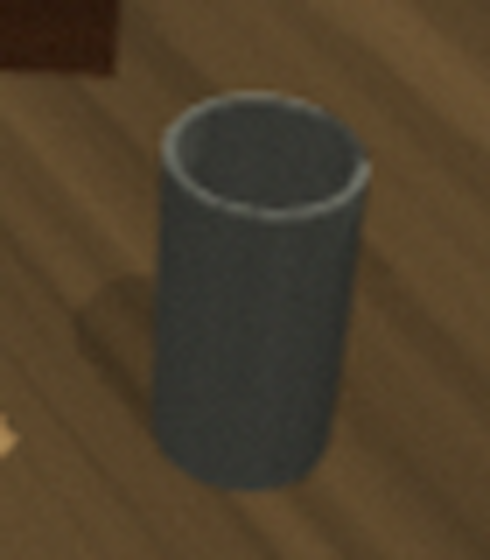

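The white-bodied jar with the metal lid, top (158,219), is the jar meant. The two green ones, (110,222) and (139,262), and the yellow one, (120,180), are look-alikes. The caddy leans about 7° towards world -y and slightly -x, so the recess lies that way. First I move over the hub with the fingers shut.

```bash
python3 -m handwheel '[{"grip":0,"tx":20,"tz":-10.7},{"grip":0,"tx":34,"tz":-18.2},{"grip":0,"tx":34,"tz":-18.2},{"grip":0,"tx":34,"tz":-18.2},{"grip":0,"tx":34,"tz":-18.2},{"grip":0,"tx":34,"tz":-18.2},{"grip":0,"tx":34,"tz":-18.2},{"grip":0,"tx":34,"tz":-18.2},{"grip":0,"tx":34,"tz":-18.2},{"grip":0,"tx":34,"tz":-18.2}]' 40
```

```text
invalid input
```

```bash
python3 -m handwheel '[{"grip":0,"tx":20,"ty":0,"tz":-10.7,"wx":0,"wy":0,"wz":0},{"grip":0,"tx":34,"ty":0,"tz":-18.2,"wx":0,"wy":0,"wz":0},{"grip":0,"tx":34,"ty":0,"tz":-18.2,"wx":0,"wy":0,"wz":0},{"grip":0,"tx":34,"ty":0,"tz":-18.2,"wx":0,"wy":0,"wz":0},{"grip":0,"tx":34,"ty":0,"tz":-18.2,"wx":0,"wy":0,"wz":0},{"grip":0,"tx":34,"ty":0,"tz":-18.2,"wx":0,"wy":0,"wz":0},{"grip":0,"tx":34,"ty":0,"tz":-18.2,"wx":0,"wy":0,"wz":0},{"grip":0,"tx":34,"ty":0,"tz":-18.2,"wx":0,"wy":0,"wz":0},{"grip":0,"tx":34,"ty":0,"tz":-18.2,"wx":0,"wy":0,"wz":0},{"grip":0,"tx":34,"ty":0,"tz":-18.2,"wx":0,"wy":0,"wz":0}]' 40
```

```text
time_s: 1.13
eef_pos: [447.4, 170.3, 231.4]
ee_rot: [0.689, -0.689, 0.159, -0.159]
force: [1.5, 1.1, 0.1]
grip_width: -0.002
```

```bash
python3 -m handwheel '[{"grip":0,"tx":36.4,"ty":0,"tz":-19.3,"wx":0,"wy":0,"wz":0},{"grip":0,"tx":36.4,"ty":0,"tz":-19.3,"wx":0,"wy":0,"wz":0},{"grip":0,"tx":36.4,"ty":0,"tz":-19.3,"wx":0,"wy":0,"wz":0},{"grip":0,"tx":36.4,"ty":0,"tz":-19.3,"wx":0,"wy":0,"wz":0},{"grip":0,"tx":0,"ty":40,"tz":0,"wx":0,"wy":0,"wz":0},{"grip":0,"tx":0,"ty":40,"tz":0,"wx":0,"wy":0,"wz":0},{"grip":0,"tx":0,"ty":0,"tz":0,"wx":0,"wy":0,"wz":0}]'; python3 - <<'E'
from h import *
d=eyes.capture('side');crop('s4.png',d,180,60,200,190,4)
d=eyes.capture('top');crop('t4.png',d,195,125,160,150,4)
E
```

```text
time_s: 1.72
eef_pos: [540.3, 38.7, 144.5]
ee_rot: [-0.689, 0.689, -0.164, 0.155]
force: [-0.0, 0.6, -1.8]
grip_width: -0.003
```

View pics/s4.png

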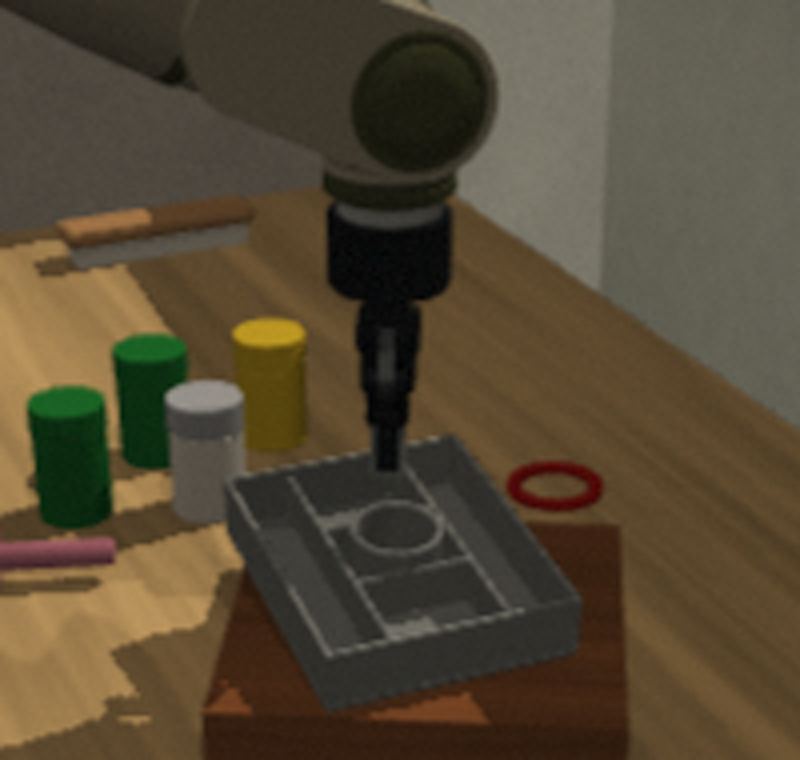

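The fingertips are above the tube mouth, at side crop (388,468), and nothing has been touched. Next I descend into the tube.

```bash
python3 -m handwheel '[{"grip":0,"tx":2.5,"ty":15,"tz":1,"wx":0,"wy":0,"wz":0},{"grip":0,"tx":0,"ty":20,"tz":0,"wx":0,"wy":0,"wz":0},{"grip":0,"tx":0,"ty":20,"tz":0,"wx":0,"wy":0,"wz":0},{"grip":0,"tx":0,"ty":14,"tz":0,"wx":0,"wy":0,"wz":0},{"grip":0,"tx":0,"ty":0,"tz":0,"wx":0,"wy":0,"wz":0}]'; python3 - <<'E'
from h import *
s=sense();print(s['eef_pos'],s['force'])
E
```

```text
time_s: 2.23
eef_pos: [546.5, 39.1, 82.7]
ee_rot: [-0.689, 0.689, -0.159, 0.159]
force: [0.3, 0.7, 0.0]
grip_width: -0.002
[546.47630877  39.11102565  82.69160673] [0.26328499 0.68088534 0.01697301]
```

```bash
python3 -m handwheel '[{"grip":0,"tx":0,"ty":12,"tz":0,"wx":0,"wy":0,"wz":0},{"grip":0,"tx":1,"ty":0,"tz":-5,"wx":0,"wy":0,"wz":0},{"grip":0,"tx":1,"ty":0,"tz":-5,"wx":0,"wy":0,"wz":0},{"grip":0,"tx":1,"ty":0,"tz":-5,"wx":0,"wy":0,"wz":0},{"grip":0,"tx":0,"ty":0,"tz":0,"wx":0,"wy":0,"wz":0}]'; python3 - <<'E'
from h import *
d=eyes.capture('side');crop('s5.png',d,180,60,200,190,4)
d=eyes.capture('top');crop('t5.png',d,195,125,160,150,4)
E
```

```text
time_s: 2.65
eef_pos: [543.0, 22.9, 71.7]
ee_rot: [-0.689, 0.689, -0.159, 0.16]
force: [0.1, 0.7, 0.2]
grip_width: -0.004
```

View pics/s5.png

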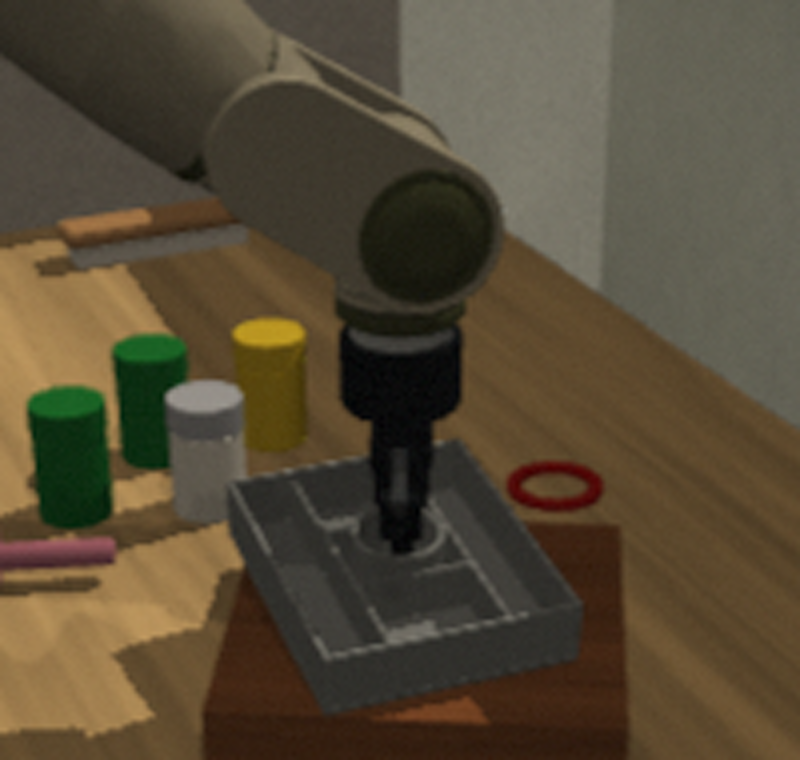

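The fingers are in the tube (side crop 400,545), near its -y wall, and the caddy has hardly moved. I keep pushing.

```bash
python3 -m handwheel '[{"grip":0,"tx":1,"ty":0,"tz":-4,"wx":0,"wy":0,"wz":0},{"grip":0,"tx":1,"ty":0,"tz":-4,"wx":0,"wy":0,"wz":0},{"grip":0,"tx":1,"ty":0,"tz":-4,"wx":0,"wy":0,"wz":0},{"grip":0,"tx":0,"ty":0,"tz":0,"wx":0,"wy":0,"wz":0}]'; python3 - <<'E'
from h import *
d=eyes.capture('side');crop('s6.png',d,180,60,200,190,4)
d=eyes.capture('top');crop('t6.png',d,195,125,160,150,4)
E
```

```text
time_s: 3.08
eef_pos: [539.8, 11.0, 70.3]
ee_rot: [-0.689, 0.689, -0.159, 0.159]
force: [-0.6, 0.7, -1.0]
grip_width: -0.001
```

View pics/s6.png

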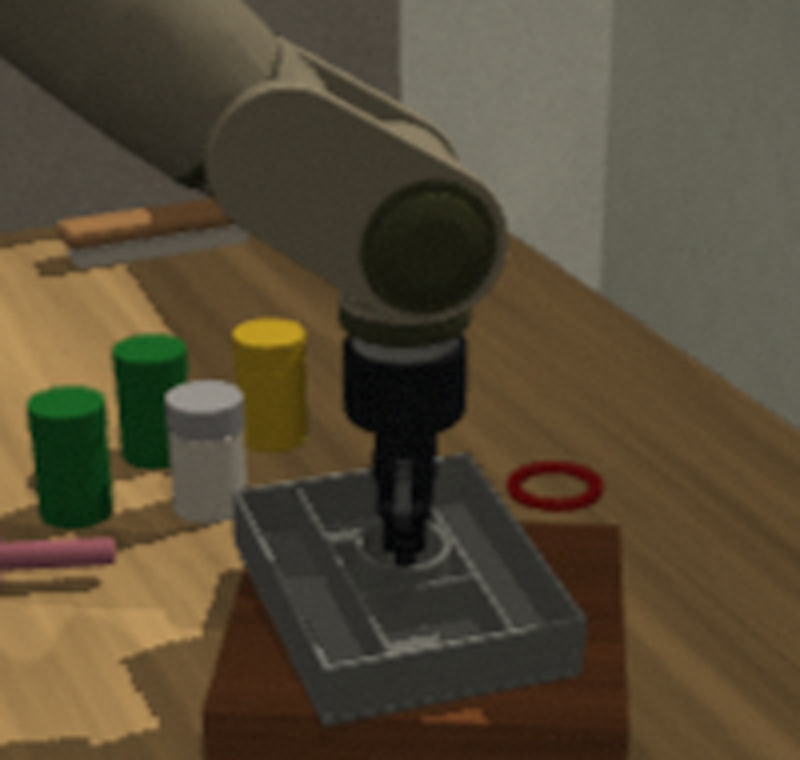

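View pics/t6.png

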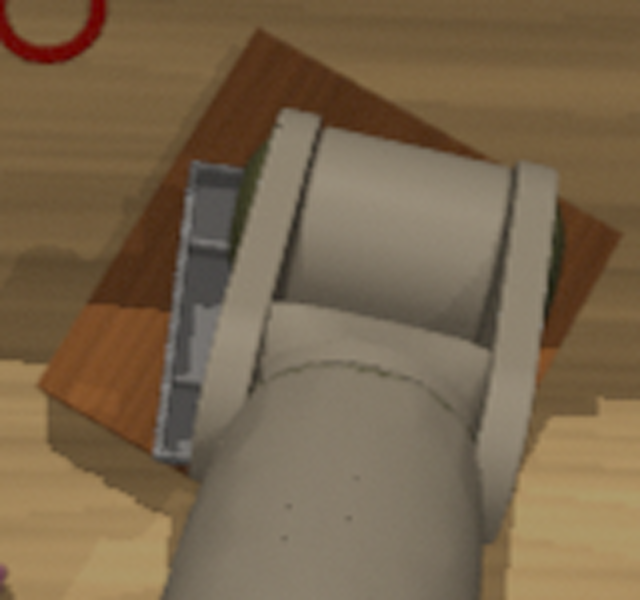

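```bash
python3 - <<'E'
from h import *
c=eyes.capture('top');d=eyes.capture('side')
for t,s in(((190,161),(468,458)),((155,458),(237,492))):print(tri(c,np.array(t)/4+[195,125],d,np.array(s)/4+[180,60]))
crop('s7.png',d,225,150,120,100,6)
print(sense()['force'])
for s,z in(((583,617),85),((325,668),85)):print(onz(d,s[0]/4+180,s[1]/4+60,z))
E
```

```text
(array([636.09174843, 114.01973049,  98.55186542]), np.float64(0.3397030708188055))
(array([467.13940836, 126.21029432, 102.77944357]), np.float64(4.33333057290388))
[-0.03680226  0.51324758 -0.10336146]
[615.34504925 -87.94544659]
[449.03836474 -75.21221576]
```

View pics/s7.png

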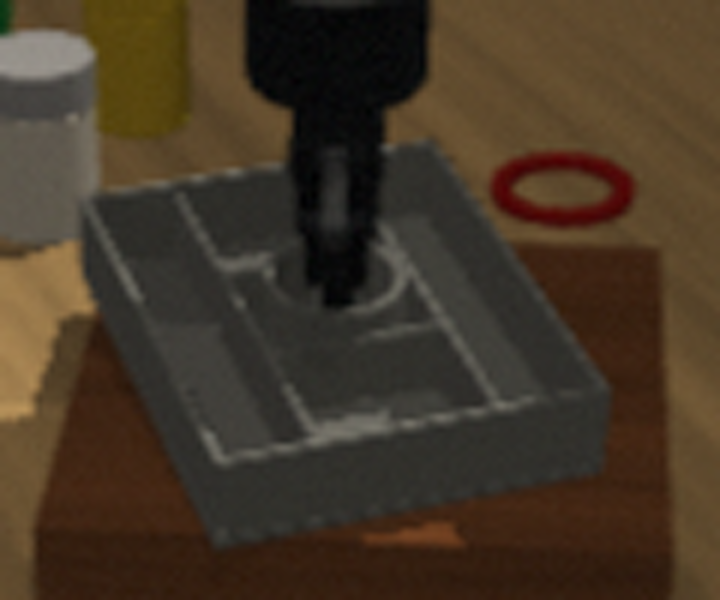

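```bash
python3 -m handwheel '[{"grip":0,"tx":2,"ty":0,"tz":-2.2,"wx":0,"wy":0,"wz":0},{"grip":0,"tx":2,"ty":0,"tz":-2.2,"wx":0,"wy":0,"wz":0},{"grip":0,"tx":0,"ty":0,"tz":0,"wx":0,"wy":0,"wz":0}]'; python3 - <<'E'
from h import *
d=eyes.capture('side');crop('s8.png',d,225,150,120,100,6)
d=eyes.capture('top');crop('t8.png',d,215,155,60,90,6)
E
```

```text
time_s: 3.53
eef_pos: [541.8, 5.8, 70.3]
ee_rot: [0.689, -0.689, 0.159, -0.159]
force: [0.2, 1.9, 0.4]
grip_width: 0.001
```

View pics/s8.png

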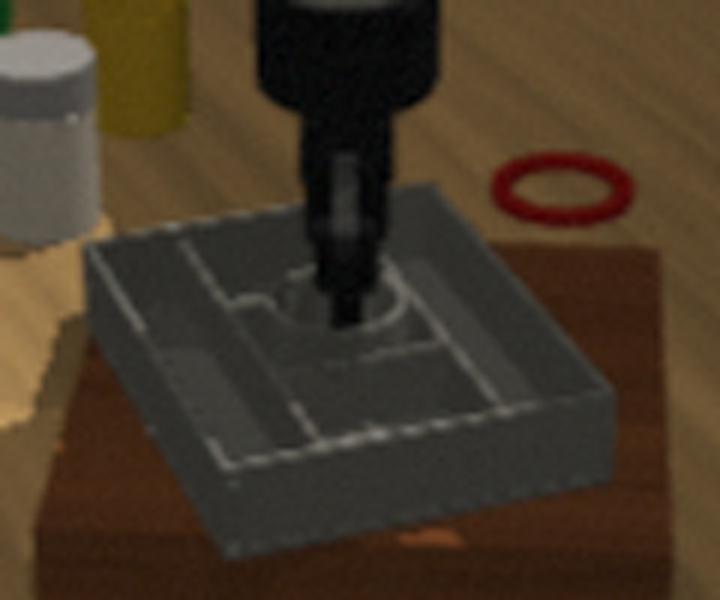

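View pics/t8.png

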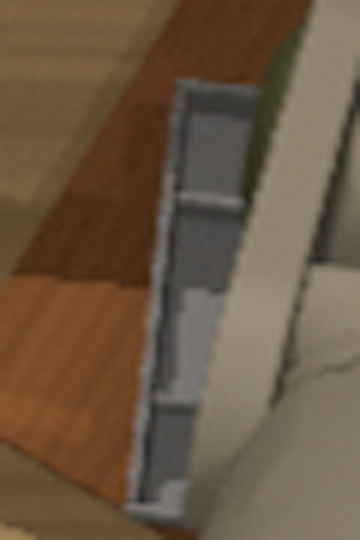

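```bash
python3 - <<'E'
from h import *
c=eyes.capture('top');d=eyes.capture('side')
for t,s in(((178,82),(433,186)),((128,512),(88,243))):print(tri(c,np.array(t)/6+[215,155],d,np.array(s)/6+[225,150]))
E
```

```text
(array([633.79638695, 109.58680259,  80.55249773]), np.float64(1.3168551059225537))
(array([466.57566116, 122.15584871,  82.1577296 ]), np.float64(2.9884391663455756))
```

```bash
python3 -m handwheel '[{"grip":0,"tx":-1,"ty":-4,"tz":5,"wx":0,"wy":0,"wz":0},{"grip":0,"tx":0,"ty":-30,"tz":0,"wx":0,"wy":0,"wz":0},{"grip":0,"tx":0,"ty":-38,"tz":0,"wx":0,"wy":0,"wz":0},{"grip":0,"tx":0,"ty":-38,"tz":0,"wx":0,"wy":0,"wz":0},{"grip":85,"tx":8,"ty":-20,"tz":-16,"wx":0,"wy":0,"wz":0},{"grip":85,"tx":18,"ty":0,"tz":-33,"wx":0,"wy":0,"wz":0},{"grip":85,"tx":18,"ty":0,"tz":-33,"wx":0,"wy":0,"wz":0},{"grip":85,"tx":18,"ty":0,"tz":-33,"wx":0,"wy":0,"wz":0},{"grip":85,"tx":18,"ty":0,"tz":-33,"wx":0,"wy":0,"wz":0},{"grip":85,"tx":18,"ty":0,"tz":-33,"wx":0,"wy":0,"wz":0}]'; python3 - <<'E'
from h import *
c=eyes.capture('top');d=eyes.capture('side');s=sense();print(s['eef_pos'],s['grip_width'])
cv2.imwrite('pics/top9.png',c['pixels'][...,::-1])
crop('t9.png',c,195,125,160,150,4);crop('s9.png',d,225,150,120,100,6)
print(tri(c,(432.7,203.8),d,(358.1,267.1)))
E
```

```text
time_s: 4.57
eef_pos: [551.5, -196.2, 200.8]
ee_rot: [-0.689, 0.689, -0.159, 0.159]
force: [0.8, 0.4, -0.3]
grip_width: 0.847
[ 551.3314623  -199.18504831  200.19679785] 0.9899809219138399
(array([ 557.61283561, -322.97245299,  103.53695504]), np.float64(0.6880487016755691))
```

View pics/t9.png

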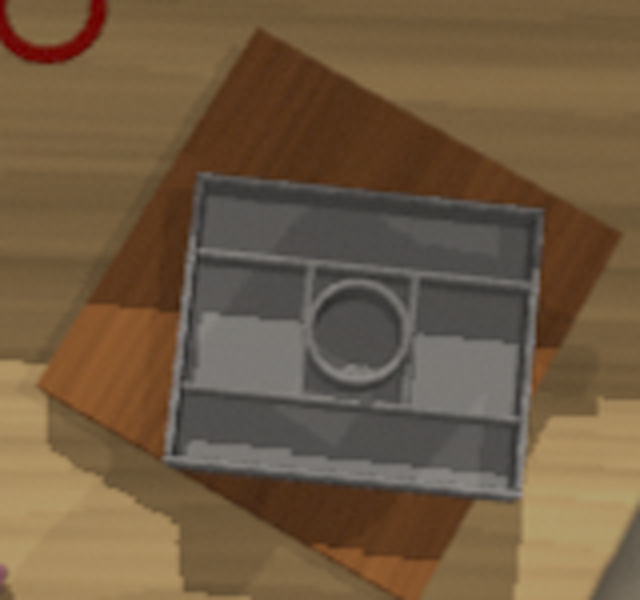

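View pics/s9.png

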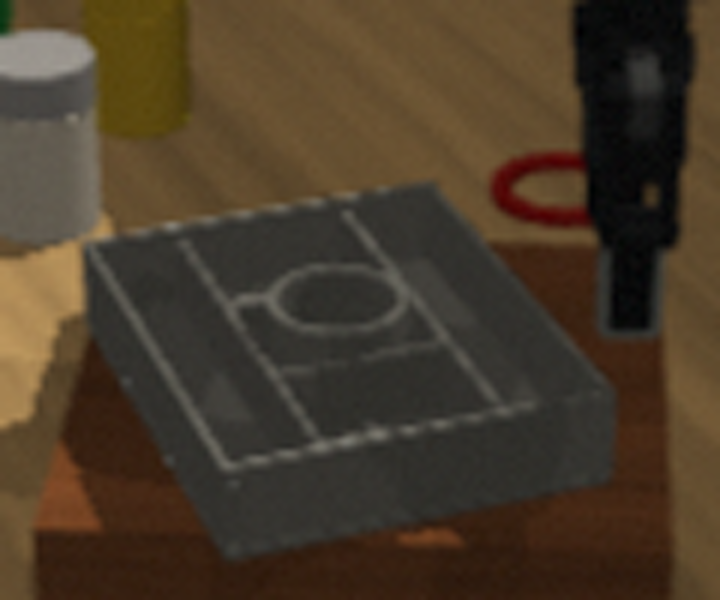

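```bash
python3 - <<'E'
from h import *
c=eyes.capture('top');d=eyes.capture('side')
T=np.array([(200,174),(543,210),(520,496),(167,462)])/4+[195,125]
S=np.array([(433,186),(610,388),(225,468),(88,243)])/6+[225,150]
Q=np.array([tri(c,a,d,b)[0] for a,b in zip(T,S)]);print(Q.round(1))
A=np.c_[Q[:,:2]-Q.mean(0)[:2],np.ones(4)];print('slope',np.linalg.lstsq(A,Q[:,2],rcond=None)[0])
W=np.array([onz(c,*p,85) for p in T]);print(W.round(1),W.mean(0))
ax=(W[0]+W[3]-W[1]-W[2]);ax/=np.linalg.norm(ax)
hub=onz(c,195+359/4,125+332/4,92);print('hub',hub,'axis',ax,'hub tri',tri(c,(195+359/4,125+332/4),d,(225+338/6,150+300/6)))
for s in(1,-1):print(W.mean(0)+64*s*ax)
E
```

```text
[[633.8 108.9  81. ]
 [616.3 -91.4  85.6]
 [450.4 -78.7  83.8]
 [466.2 121.2  82.7]]
slope [-1.20844915e-03 -1.41506750e-02  8.32678830e+01]
[[632.4 108.8]
 [616.8 -91.6]
 [450.  -78.4]
 [464.5 121.4]] [540.92640406  15.03325676]
hub [540.51970533  14.84178299] axis [0.07510894 0.99717533] hub tri (array([541.5224677 ,  14.52773213,  90.1166203 ]), np.float64(1.42017524054041))
[545.73337624  78.85247815]
[536.11943188 -48.78596462]
```

The caddy has dropped in. Its rim measures about 83 mm high (85 expected, within the calibration error) and the slope is about 0.01. Now the tumbler, at (557,-322).

```bash
python3 -m handwheel '[{"grip":85,"tx":19.8,"ty":0,"tz":-36,"wx":0,"wy":0,"wz":0},{"grip":85,"tx":19.8,"ty":0,"tz":-36,"wx":0,"wy":0,"wz":0},{"grip":85,"tx":19.8,"ty":0,"tz":-36,"wx":0,"wy":0,"wz":0},{"grip":85,"tx":0,"ty":30,"tz":0,"wx":0,"wy":0,"wz":0},{"grip":85,"tx":0,"ty":40,"tz":0,"wx":0,"wy":0,"wz":0},{"grip":85,"tx":0,"ty":0,"tz":0,"wx":0,"wy":0,"wz":0}]'; python3 - <<'E'
from h import *
c=eyes.capture('top');d=eyes.capture('side');s=sense();print(s['eef_pos'],s['grip_width'])
crop('t10.png',c,370,140,110,100,6);crop('s10.png',d,300,200,110,130,5)
E
```

```text
time_s: 5.27
eef_pos: [555.4, -314.6, 123.2]
ee_rot: [0.691, -0.687, 0.163, -0.155]
force: [-0.5, 0.7, -2.0]
grip_width: 0.997
[ 557.96743984 -316.21463961  130.68116294] 0.9949517563072622
```

View pics/s10.png

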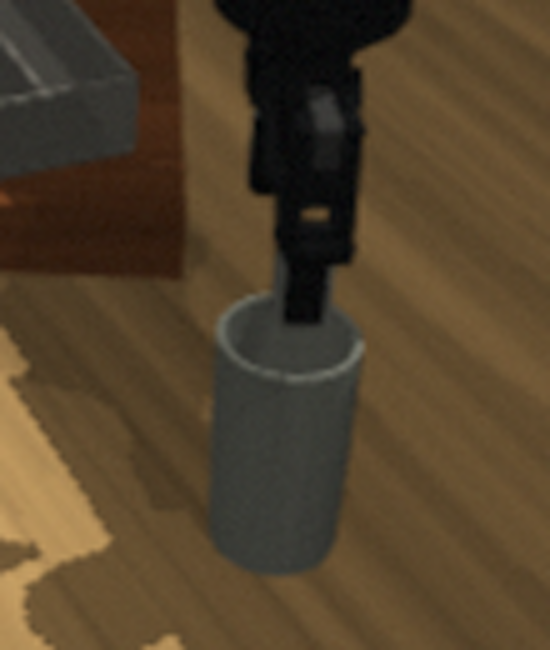

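```bash
python3 -m handwheel '[{"grip":85,"tx":0,"ty":0,"tz":0,"wx":0,"wy":0,"wz":0}]'; python3 - <<'E'
from h import *
s=sense();print(s['eef_pos'],s['joints'])
c=eyes.capture('top');crop('t10.png',c,370,140,110,100,6)
E
```

```text
time_s: 5.45
eef_pos: [558.9, -317.2, 133.1]
ee_rot: [-0.689, 0.69, -0.157, 0.16]
force: [0.4, 0.1, 0.2]
grip_width: 0.994
[ 558.89035748 -317.20932543  133.10722137] [-6.98223598e-01  6.51210923e-01  1.23934772e+00  3.89844414e-05
  1.24754131e+00 -1.81681123e+00]
```

View pics/t10.png

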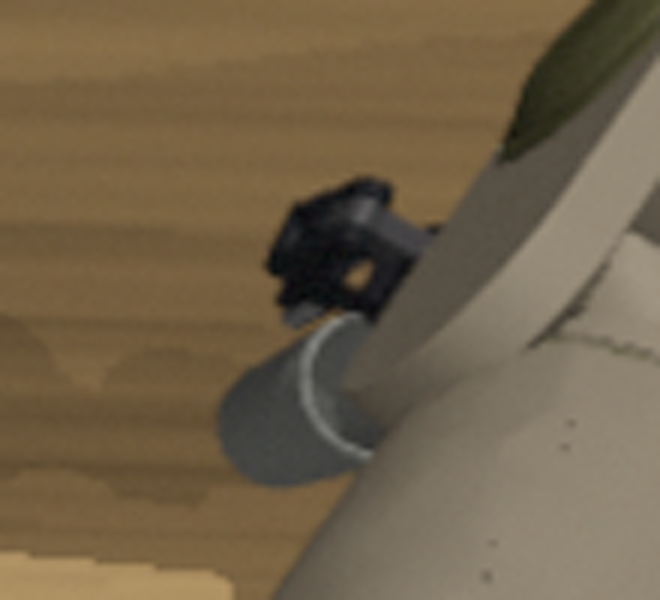

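```bash
python3 -m handwheel '[{"grip":85,"tx":1,"ty":5,"tz":-5.5,"wx":0,"wy":0,"wz":0},{"grip":85,"tx":0,"ty":25,"tz":0,"wx":0,"wy":0,"wz":0},{"grip":85,"tx":0,"ty":25,"tz":0,"wx":0,"wy":0,"wz":0},{"grip":85,"tx":0,"ty":20,"tz":0,"wx":0,"wy":0,"wz":0},{"grip":85,"tx":0,"ty":0,"tz":0,"wx":0,"wy":0,"wz":0},{"grip":85,"tx":0,"ty":0,"tz":0,"wx":0,"wy":0,"wz":0}]'; python3 - <<'E'
from h import *
s=sense();print(s['eef_pos'],s['grip_width'],s['force'])
d=eyes.capture('side');crop('s11.png',d,300,200,110,130,5)
E
```

```text
time_s: 6.0
eef_pos: [556.3, -323.3, 55.9]
ee_rot: [-0.689, 0.689, -0.159, 0.159]
force: [-0.6, 0.2, 1.2]
grip_width: 1.001
[ 556.26765293 -323.33381827   55.89575504] 1.0007867936669153 [-0.60083811  0.16631921  1.15929312]
```

View pics/s11.png

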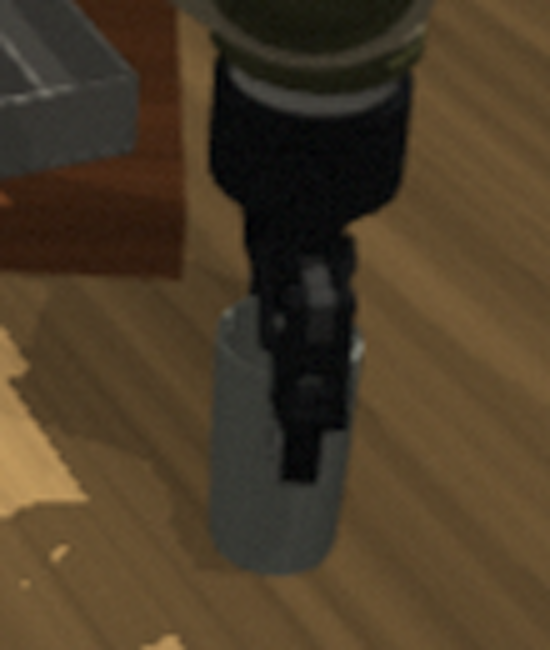

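The near finger sits about 5 mm to tool +x of the tumbler's axis, so I shift by -4 and then close.

```bash
python3 -m handwheel '[{"grip":85,"tx":-4,"ty":0,"tz":0,"wx":0,"wy":0,"wz":0},{"grip":85,"tx":0,"ty":0,"tz":0,"wx":0,"wy":0,"wz":0},{"grip":45,"tx":0,"ty":0,"tz":0,"wx":0,"wy":0,"wz":0},{"grip":45,"tx":0,"ty":0,"tz":0,"wx":0,"wy":0,"wz":0},{"grip":45,"tx":0,"ty":0,"tz":0,"wx":0,"wy":0,"wz":0},{"grip":45,"tx":0,"ty":0,"tz":0,"wx":0,"wy":0,"wz":0},{"grip":45,"tx":0,"ty":0,"tz":0,"wx":0,"wy":0,"wz":0},{"grip":45,"tx":0,"ty":0,"tz":0,"wx":0,"wy":0,"wz":0}]' 40; python3 - <<'E'
from h import *
s=sense();print(s['eef_pos'],s['grip_width']*85.4)
d=eyes.capture('side');crop('s12.png',d,300,200,110,130,5)
E
```

```text
time_s: 6.72
eef_pos: [553.1, -321.4, 56.3]
ee_rot: [-0.689, 0.689, -0.158, 0.16]
force: [0.2, 1.9, 5.9]
grip_width: 0.681
[ 553.11127268 -321.38835424   56.33732202] 58.192733079661274
```

View pics/s12.png

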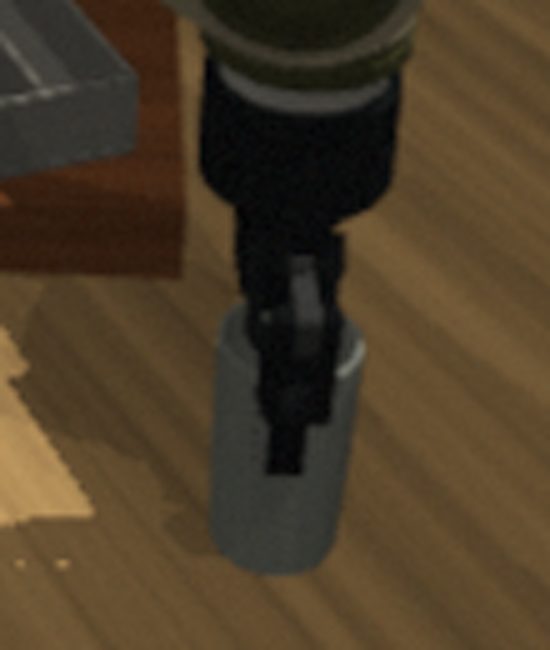

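```bash
python3 -m handwheel '[{"grip":45,"tx":0,"ty":-15,"tz":0,"wx":0,"wy":0,"wz":0},{"grip":45,"tx":0,"ty":-30,"tz":0,"wx":0,"wy":0,"wz":0},{"grip":45,"tx":0,"ty":-30,"tz":0,"wx":0,"wy":0,"wz":0},{"grip":45,"tx":0,"ty":-30,"tz":0,"wx":0,"wy":0,"wz":0},{"grip":45,"tx":0,"ty":-20,"tz":0,"wx":0,"wy":0,"wz":0},{"grip":45,"tx":-10,"ty":0,"tz":17.5,"wx":0,"wy":0,"wz":0},{"grip":45,"tx":-17,"ty":0,"tz":30,"wx":0,"wy":0,"wz":0},{"grip":45,"tx":-17,"ty":0,"tz":30,"wx":0,"wy":0,"wz":0},{"grip":45,"tx":-17,"ty":0,"tz":30,"wx":0,"wy":0,"wz":0},{"grip":45,"tx":0,"ty":0,"tz":0,"wx":0,"wy":0,"wz":0}]'; python3 - <<'E'
from h import *
s=sense();print(s['eef_pos'],s['grip_width']*85.4)
d=eyes.capture('side');cv2.imwrite('pics/s13.png',d['pixels'][...,::-1])
E
```

```text
time_s: 7.6
eef_pos: [544.5, -192.7, 180.4]
ee_rot: [0.69, -0.689, 0.158, -0.157]
force: [-0.1, -0.3, -1.6]
grip_width: 0.68
[ 544.47839801 -192.69080975  180.43733939] 58.09663129572591
```

View pics/s13.png

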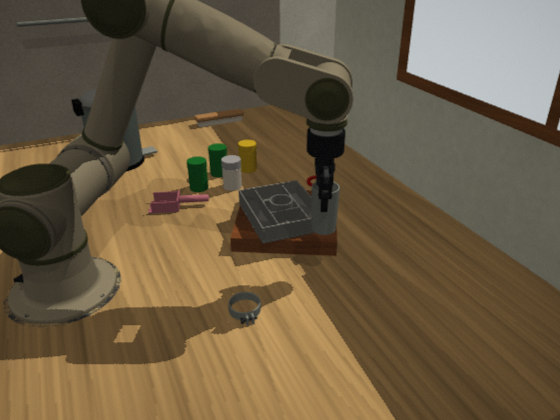

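```bash
python3 -m handwheel '[{"grip":45,"tx":-17.6,"ty":0,"tz":31.4,"wx":0,"wy":0,"wz":0},{"grip":45,"tx":-17.6,"ty":0,"tz":31.4,"wx":0,"wy":0,"wz":0},{"grip":45,"tx":-17.6,"ty":0,"tz":31.4,"wx":0,"wy":0,"wz":0},{"grip":45,"tx":-17.6,"ty":0,"tz":31.4,"wx":0,"wy":0,"wz":0},{"grip":45,"tx":0,"ty":0,"tz":0,"wx":0,"wy":0,"wz":0},{"grip":45,"tx":0,"ty":0,"tz":0,"wx":0,"wy":0,"wz":0}]'; python3 - <<'E'
from h import *
s=sense();print(s['eef_pos'],s['grip_width']*85.4)
d=eyes.capture('side');crop('s14.png',d,220,110,150,140,5)
c=eyes.capture('top');crop('t14.png',c,215,140,150,130,5)
for z in(120,170):
  print(z,(proj(d,[*s['eef_pos'][:2],z])-[220,110])*5)
E
```

```text
time_s: 8.15
eef_pos: [536.8, -53.6, 180.4]
ee_rot: [-0.689, 0.689, -0.158, 0.158]
force: [0.0, -0.4, -1.3]
grip_width: 0.678
[536.80913278 -53.64320616 180.36107353] 57.93519670166211
120 [354.90790372 461.25626448]
170 [355.67235026 369.6641378 ]
```

View pics/s14.png

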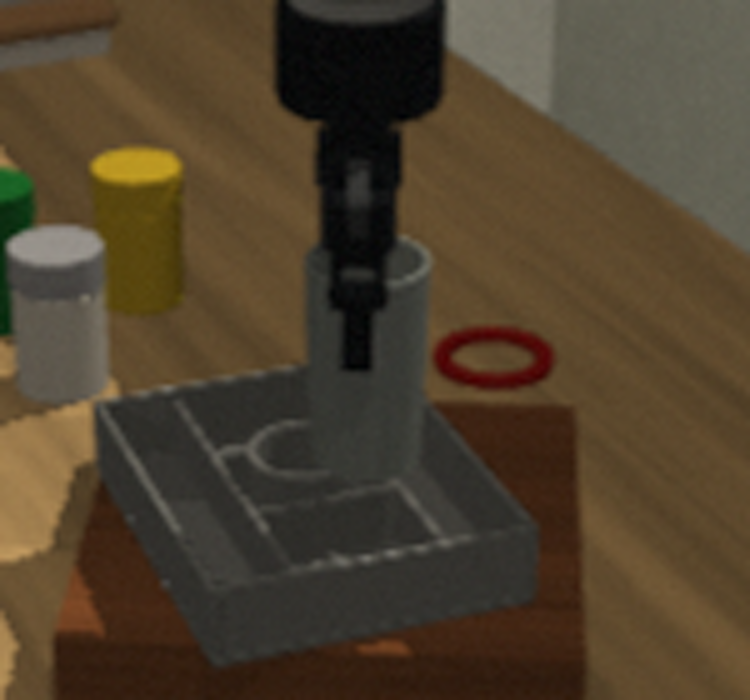

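View pics/t14.png

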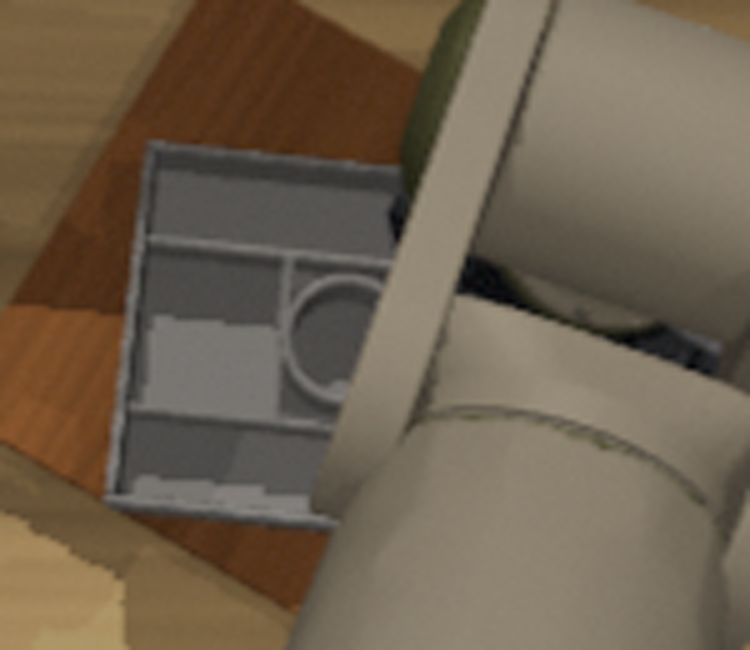

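```bash
python3 -m handwheel '[{"grip":45,"tx":-7,"ty":0,"tz":4,"wx":0,"wy":0,"wz":0},{"grip":45,"tx":0,"ty":15,"tz":0,"wx":0,"wy":0,"wz":0},{"grip":45,"tx":0,"ty":15,"tz":0,"wx":0,"wy":0,"wz":0},{"grip":45,"tx":0,"ty":0,"tz":0,"wx":0,"wy":0,"wz":0},{"grip":45,"tx":0,"ty":0,"tz":0,"wx":0,"wy":0,"wz":0}]'; python3 - <<'E'
from h import *
s=sense();print(s['eef_pos'],s['grip_width']*85.4)
d=eyes.capture('side');crop('s15.png',d,220,110,150,140,5)
E
```

```text
time_s: 8.67
eef_pos: [531.8, -48.1, 150.1]
ee_rot: [0.689, -0.689, 0.16, -0.159]
force: [0.3, 0.1, -1.4]
grip_width: 0.682
[531.7967051  -48.11042927 150.10713261] 58.284960051232005
```

View pics/s15.png

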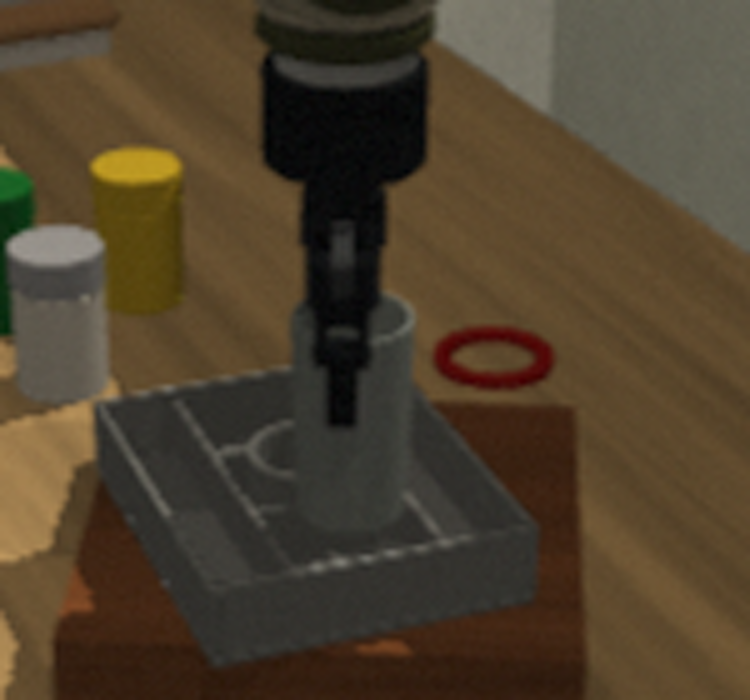

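```bash
python3 - <<'E'
from h import *
d=eyes.capture('side')
for X in([536,-49,150],[536,-49,94],[536,-49,46]):print((proj(d,X)-[220,110])*5)
a=np.array([.075,.997]);b=np.array([-.997,.075])
for i,j in((33,38),(33,-38),(-33,-38),(-33,38)):print((proj(d,[*(np.array([536,-49])+a*i+b*j),79])-[220,110])*5)
E
```

```text
[349.65506406 402.91698956]
[348.94628497 503.38296408]
[348.36377643 585.95070375]
[254.08002717 511.27345669]
[394.93402256 484.45930867]
[445.95327399 548.26432665]
[299.59600787 577.51668909]
```

```bash
python3 -m handwheel '[{"grip":45,"tx":-1,"ty":12,"tz":0,"wx":0,"wy":0,"wz":0},{"grip":45,"tx":0,"ty":14,"tz":0,"wx":0,"wy":0,"wz":0},{"grip":45,"tx":0,"ty":12,"tz":0,"wx":0,"wy":0,"wz":0},{"grip":45,"tx":0,"ty":4,"tz":0,"wx":0,"wy":0,"wz":0},{"grip":45,"tx":0,"ty":0,"tz":0,"wx":0,"wy":0,"wz":0},{"grip":45,"tx":0,"ty":0,"tz":0,"wx":0,"wy":0,"wz":0}]'; python3 - <<'E'
from h import *
s=sense();print(s['eef_pos'],s['grip_width']*85.4,s['force'])
d=eyes.capture('side');crop('s16.png',d,220,110,150,140,5)
E
```

```text
time_s: 9.27
eef_pos: [531.6, -47.3, 109.2]
ee_rot: [-0.689, 0.689, -0.159, 0.16]
force: [0.2, -0.2, -1.5]
grip_width: 0.681
[531.64869517 -47.33693945 109.16439212] 58.13271461865047 [ 0.20229116 -0.15037931 -1.52605928]
```

View pics/s16.png

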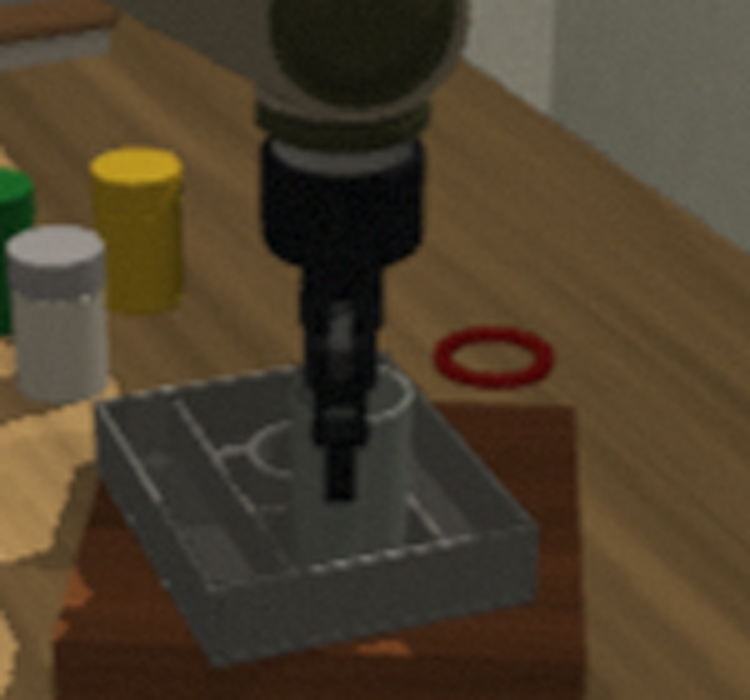

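```bash
python3 -m handwheel '[{"grip":45,"tx":0,"ty":4,"tz":0,"wx":0,"wy":0,"wz":0},{"grip":45,"tx":0,"ty":2,"tz":0,"wx":0,"wy":0,"wz":0},{"grip":45,"tx":0,"ty":0,"tz":0,"wx":0,"wy":0,"wz":0}]';python3 -m handwheel '[{"grip":45,"tx":0,"ty":1,"tz":0,"wx":0,"wy":0,"wz":0},{"grip":45,"tx":0,"ty":0,"tz":0,"wx":0,"wy":0,"wz":0}]'
```

```text
time_s: 9.57
eef_pos: [531.4, -47.2, 102.4]
ee_rot: [-0.689, 0.689, -0.159, 0.159]
force: [-0.2, -0.2, -0.3]
grip_width: 0.68
time_s: 9.73
eef_pos: [531.8, -47.2, 102.3]
ee_rot: [-0.689, 0.689, -0.158, 0.16]
force: [-1.2, 1.8, 6.7]
grip_width: 0.685
```

```bash
python3 -m handwheel '[{"grip":85,"tx":0,"ty":0,"tz":0,"wx":0,"wy":0,"wz":0},{"grip":85,"tx":0,"ty":0,"tz":0,"wx":0,"wy":0,"wz":0},{"grip":85,"tx":0,"ty":0,"tz":0,"wx":0,"wy":0,"wz":0},{"grip":85,"tx":0,"ty":0,"tz":0,"wx":0,"wy":0,"wz":0},{"grip":85,"tx":0,"ty":-15,"tz":0,"wx":0,"wy":0,"wz":0},{"grip":85,"tx":0,"ty":-35,"tz":0,"wx":0,"wy":0,"wz":0},{"grip":85,"tx":0,"ty":-35,"tz":0,"wx":0,"wy":0,"wz":0},{"grip":85,"tx":0,"ty":-20,"tz":0,"wx":0,"wy":0,"wz":0},{"grip":85,"tx":0,"ty":0,"tz":0,"wx":0,"wy":0,"wz":0}]'; python3 - <<'E'
from h import *
s=sense();print(s['eef_pos'],s['grip_width']*85.4,s['force'])
d=eyes.capture('side');crop('s17.png',d,220,110,150,140,5)
c=eyes.capture('top');crop('t17.png',c,130,190,60,60,8);crop('s17j.png',d,205,140,60,60,8)
E
```

```text
time_s: 10.48
eef_pos: [532.8, -47.6, 210.8]
ee_rot: [-0.689, 0.689, -0.156, 0.162]
force: [0.3, 0.1, 0.6]
grip_width: 0.993
[532.83757315 -47.60272859 210.8139646 ] 84.77779296556726 [0.27933606 0.06733633 0.57250653]
```

View pics/s17.png

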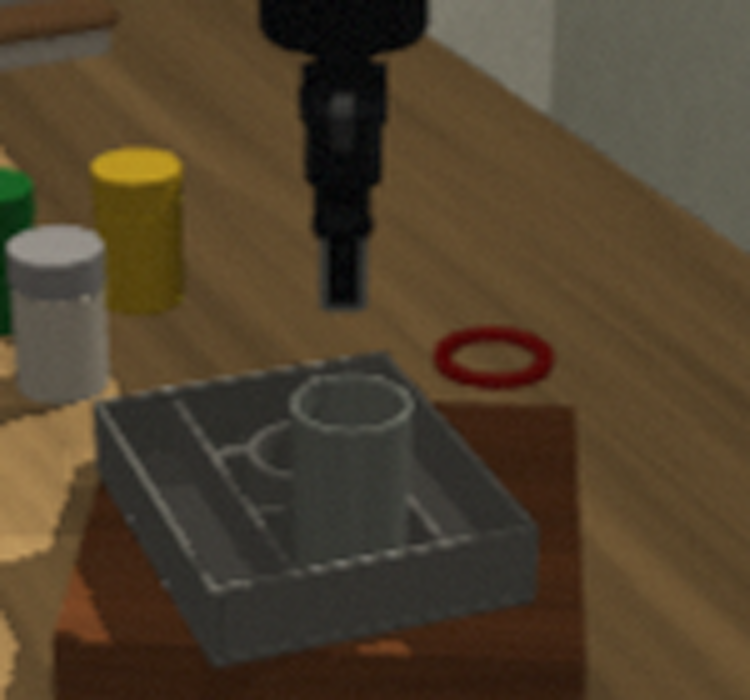

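View pics/t17.png

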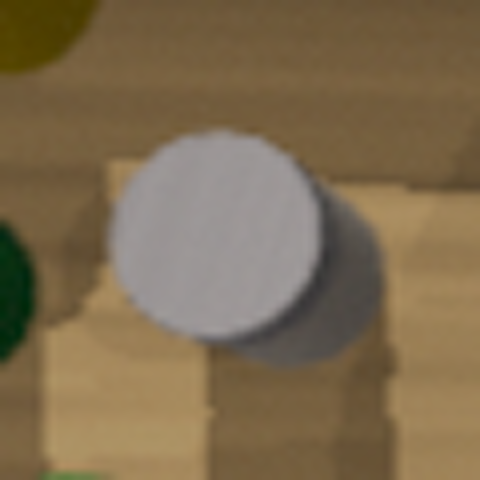

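View pics/s17j.png

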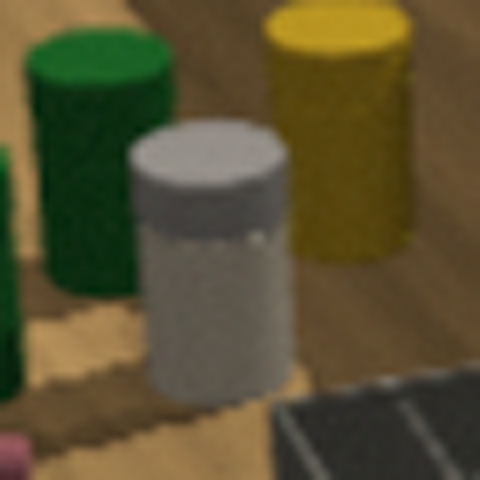

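The tumbler stands in the -y cell. The crops confirm the jar: metal-grey lid, top crop (216,235), white body, not green or yellow.

```bash
python3 - <<'E'
from h import *
c=eyes.capture('top');d=eyes.capture('side')
p=tri(c,(157,219.4),d,(231.1,159.25));a=onz(c,157,219.4,95);b=onz(d,231.1,159.25,95);print(p,a,b)
t=(a+b)/2;s=sense()['eef_pos'];D=t-s[:2];print(s,t,'tx',.899*D[0]-.438*D[1],'tz',.438*D[0]+.899*D[1])
E
```

```text
(array([507.29202409, 300.54196438,  92.38992498]), np.float64(0.6962920079445253)) [506.60881907 299.93728011] [505.85090133 295.04368261]
[530.65888269 -46.98006962 204.94314339] [506.2298602  297.49048136] tx -172.8397925466509 tz 298.97911348048655
```

```bash
python3 -m handwheel '[{"grip":85,"tx":-19.3,"ty":0,"tz":33.5,"wx":0,"wy":0,"wz":0},{"grip":85,"tx":-19.3,"ty":0,"tz":33.5,"wx":0,"wy":0,"wz":0},{"grip":85,"tx":-19.3,"ty":0,"tz":33.5,"wx":0,"wy":0,"wz":0},{"grip":85,"tx":-19.3,"ty":0,"tz":33.5,"wx":0,"wy":0,"wz":0},{"grip":85,"tx":-19.3,"ty":0,"tz":33.5,"wx":0,"wy":0,"wz":0},{"grip":85,"tx":-19.3,"ty":0,"tz":33.5,"wx":0,"wy":0,"wz":0},{"grip":85,"tx":-19.3,"ty":0,"tz":33.5,"wx":0,"wy":0,"wz":0},{"grip":85,"tx":-19.3,"ty":0,"tz":33.5,"wx":0,"wy":0,"wz":0},{"grip":85,"tx":-19.3,"ty":0,"tz":33.5,"wx":0,"wy":0,"wz":0},{"grip":85,"tx":0,"ty":0,"tz":0,"wx":0,"wy":0,"wz":0}]';python3 -m handwheel '[{"grip":85,"tx":0,"ty":35,"tz":0,"wx":0,"wy":0,"wz":0},{"grip":85,"tx":0,"ty":30,"tz":0,"wx":0,"wy":0,"wz":0},{"grip":85,"tx":0,"ty":0,"tz":0,"wx":0,"wy":0,"wz":0},{"grip":85,"tx":0,"ty":0,"tz":0,"wx":0,"wy":0,"wz":0}]';  python3 - <<'E'
from h import *
s=sense();print(s['eef_pos'],s['grip_width']*85.4,s['force'])
d=eyes.capture('side');crop('s18.png',d,180,80,110,130,5)
E
```

```text
time_s: 11.52
eef_pos: [505.3, 305.3, 204.4]
ee_rot: [0.689, -0.689, 0.158, -0.156]
force: [-0.1, 0.9, 0.4]
grip_width: 0.996
time_s: 11.85
eef_pos: [506.6, 299.5, 140.0]
ee_rot: [-0.688, 0.69, -0.16, 0.158]
force: [1.4, -0.9, 1.3]
grip_width: 0.993
[506.57979712 299.47469845 139.96236181] 84.82394686246428 [ 1.38204163 -0.87971806  1.28091619]
```

View pics/s18.png

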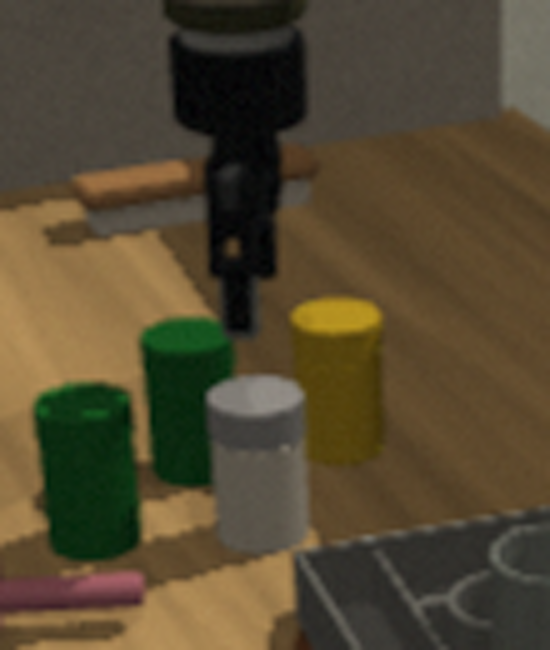

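```bash
python3 - <<'E'
from h import *
d=eyes.capture('side');p=sense()['eef_pos'][:2]
j=np.array([.438,.899])
for X in([*p,140],[*p,150],[*(p-50*j),145],[*(p+50*j),145],[507,300,95],[*p,95]):print((proj(d,X)-[180,80])*5)
c=eyes.capture('top');crop('t18.png',c,100,160,110,110,6)
print((proj(c,[*p,140])-[100,160])*6,(proj(c,[*(p-50*j),145])-[100,160])*6,(proj(c,[*(p+50*j),145])-[100,160])*6)
E
```

```text
[252.20699776 322.95071943]
[251.31116669 307.21175183]
[241.82837002 349.22495809]
[261.11332469 282.9502335 ]
[254.53619201 392.76936455]
[256.16494969 392.48846928]
[308.9630439  334.79429103] [429.66745705 397.63118712] [181.08820924 268.09615103]
```

View pics/t18.png

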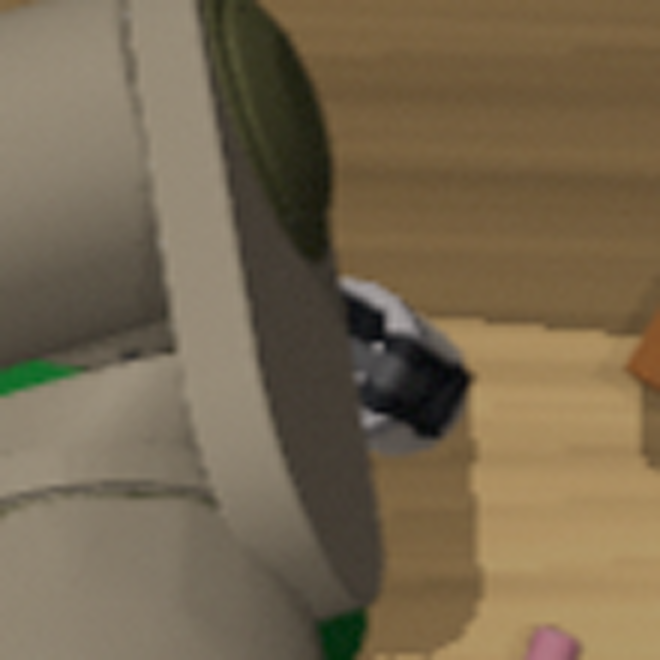

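```bash
python3 -m handwheel '[{"grip":85,"tx":2.5,"ty":10,"tz":0,"wx":0,"wy":0,"wz":0},{"grip":85,"tx":0,"ty":26,"tz":0,"wx":0,"wy":0,"wz":0},{"grip":85,"tx":0,"ty":26,"tz":0,"wx":0,"wy":0,"wz":0},{"grip":85,"tx":0,"ty":20,"tz":0,"wx":0,"wy":0,"wz":0},{"grip":85,"tx":0,"ty":0,"tz":0,"wx":0,"wy":0,"wz":0},{"grip":85,"tx":0,"ty":0,"tz":0,"wx":0,"wy":0,"wz":0}]';  python3 - <<'E'
from h import *
s=sense();print(s['eef_pos'],s['grip_width']*85.4,s['force'])
d=eyes.capture('side');crop('s19.png',d,180,80,110,130,5)
E
```

```text
time_s: 12.5
eef_pos: [509.7, 298.7, 59.4]
ee_rot: [-0.689, 0.689, -0.159, 0.159]
force: [0.4, 0.3, 0.2]
grip_width: 0.998
[509.6649025  298.74559979  59.38990225] 85.19584735309626 [0.37585058 0.25295011 0.16246038]
```

View pics/s19.png

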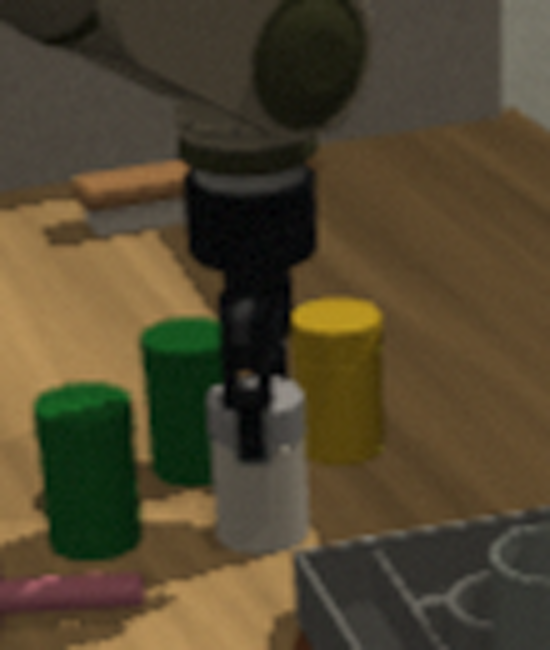

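The fingers straddle the jar at side crop (253,430), well clear of its neighbours. I close on it.

```bash
python3 -m handwheel '[{"grip":45,"tx":0,"ty":0,"tz":0,"wx":0,"wy":0,"wz":0},{"grip":45,"tx":0,"ty":0,"tz":0,"wx":0,"wy":0,"wz":0},{"grip":45,"tx":0,"ty":0,"tz":0,"wx":0,"wy":0,"wz":0},{"grip":45,"tx":0,"ty":0,"tz":0,"wx":0,"wy":0,"wz":0},{"grip":45,"tx":0,"ty":0,"tz":0,"wx":0,"wy":0,"wz":0},{"grip":45,"tx":0,"ty":0,"tz":0,"wx":0,"wy":0,"wz":0}]' 45
python3 -m handwheel '[{"grip":45,"tx":0,"ty":-15,"tz":0,"wx":0,"wy":0,"wz":0},{"grip":45,"tx":0,"ty":-30,"tz":0,"wx":0,"wy":0,"wz":0},{"grip":45,"tx":0,"ty":-30,"tz":0,"wx":0,"wy":0,"wz":0},{"grip":45,"tx":0,"ty":-30,"tz":0,"wx":0,"wy":0,"wz":0},{"grip":45,"tx":0,"ty":-25,"tz":0,"wx":0,"wy":0,"wz":0},{"grip":45,"tx":0,"ty":0,"tz":0,"wx":0,"wy":0,"wz":0}]';  python3 - <<'E'
from h import *
s=sense();print(s['eef_pos'],s['grip_width']*85.4,s['force'])
d=eyes.capture('side');crop('s20.png',d,180,40,110,130,5)
D=np.array([545.6,78.8])-s['eef_pos'][:2];print('tx',.899*D[0]-.438*D[1],'tz',.438*D[0]+.899*D[1])
for z in(120,150,200):print((proj(d,[*s['eef_pos'][:2],z])-[180,40])*5)
E
```

```text
time_s: 13.05
eef_pos: [510.4, 299.2, 61.0]
ee_rot: [0.69, -0.688, 0.158, -0.16]
force: [-1.1, 0.9, 5.3]
grip_width: 0.676
time_s: 13.55
eef_pos: [511.3, 299.6, 195.3]
ee_rot: [0.691, -0.687, 0.156, -0.162]
force: [0.9, 0.4, -1.9]
grip_width: 0.676
[511.2895943  299.6062047  195.26827649] 57.75907005512637 [ 0.90435933  0.41669723 -1.92223929]
tx 127.55817238007288 tz -183.47682032463737
[259.38041556 553.3964166 ]
[256.76694036 506.515118  ]
[252.29189672 426.2404489 ]
```

View pics/s20.png

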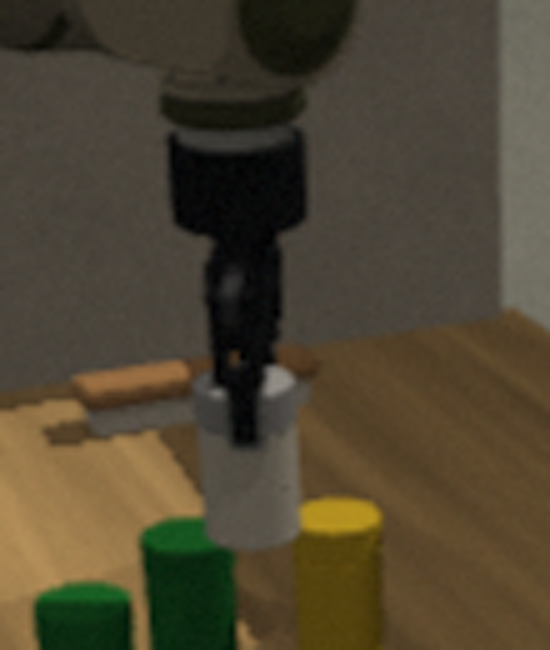

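```bash
python3 -m handwheel '[{"grip":45,"tx":12.6,"ty":0,"tz":-17.5,"wx":0,"wy":0,"wz":0},{"grip":45,"tx":21.6,"ty":0,"tz":-30.6,"wx":0,"wy":0,"wz":0},{"grip":45,"tx":21.6,"ty":0,"tz":-30.6,"wx":0,"wy":0,"wz":0},{"grip":45,"tx":21.6,"ty":0,"tz":-30.6,"wx":0,"wy":0,"wz":0},{"grip":45,"tx":21.6,"ty":0,"tz":-30.6,"wx":0,"wy":0,"wz":0},{"grip":45,"tx":21.6,"ty":0,"tz":-30.6,"wx":0,"wy":0,"wz":0},{"grip":45,"tx":9,"ty":0,"tz":-13,"wx":0,"wy":0,"wz":0},{"grip":45,"tx":0,"ty":0,"tz":0,"wx":0,"wy":0,"wz":0},{"grip":45,"tx":0,"ty":0,"tz":0,"wx":0,"wy":0,"wz":0}]';  python3 - <<'E'
from h import *
s=sense();print(s['eef_pos'],s['grip_width']*85.4,s['force'])
d=eyes.capture('side');crop('s21.png',d,210,90,150,140,5)
for X in([545.6,78.8,225],[545.6,78.8,130],[545.6,78.8,79],[*s['eef_pos'][:2],225],[*s['eef_pos'][:2],130]):print((proj(d,X)-[210,90])*5)
c=eyes.capture('top');crop('t21.png',c,195,125,160,150,4)
E
```

```text
time_s: 14.35
eef_pos: [545.0, 76.7, 188.0]
ee_rot: [-0.689, 0.689, -0.161, 0.159]
force: [-0.4, 0.1, -2.3]
grip_width: 0.673
[545.03732977  76.67597904 188.01668171] 57.45676205211996 [-0.44335825  0.13823938 -2.33984146]
[309.20738817 260.66100446]
[311.32010223 428.25321432]
[312.39314618 513.37301844]
[309.87302983 262.31967725]
[311.96499179 430.0970256 ]
```

View pics/s21.png

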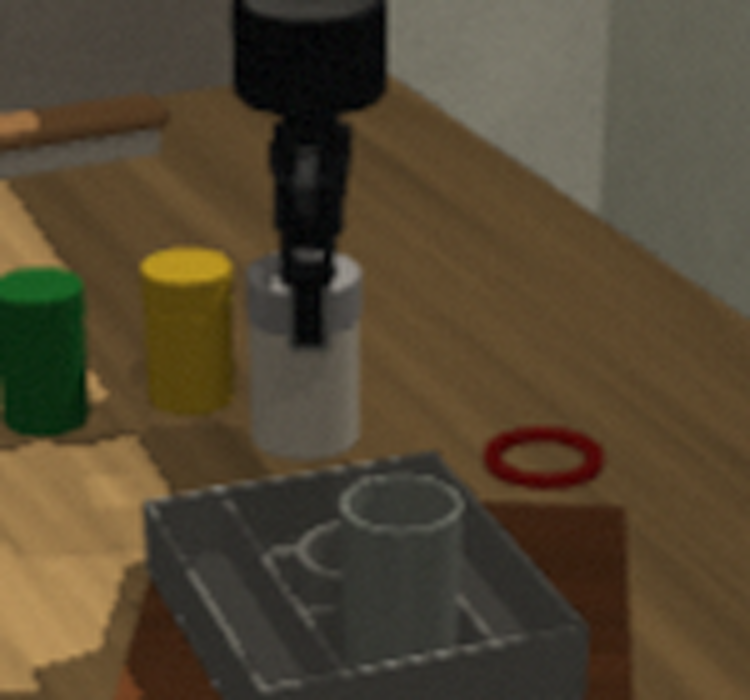

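View pics/t21.png

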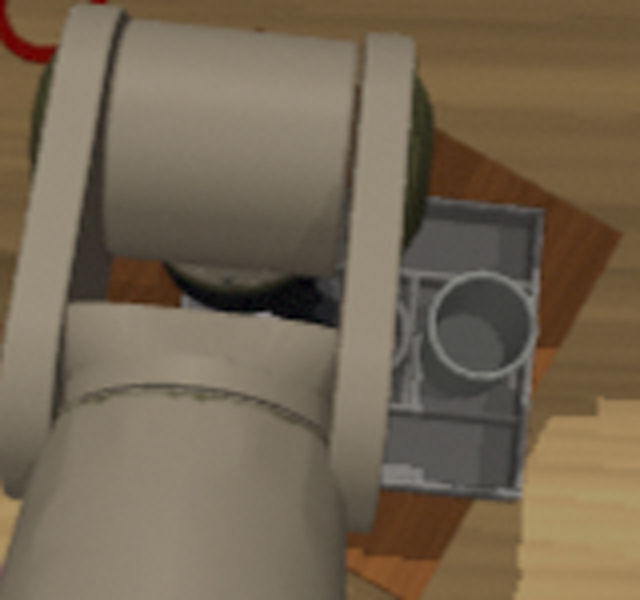

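```bash
python3 -m handwheel '[{"grip":45,"tx":2,"ty":10,"tz":2,"wx":0,"wy":0,"wz":0},{"grip":45,"tx":0,"ty":18,"tz":0,"wx":0,"wy":0,"wz":0},{"grip":45,"tx":0,"ty":10,"tz":0,"wx":0,"wy":0,"wz":0},{"grip":45,"tx":0,"ty":0,"tz":0,"wx":0,"wy":0,"wz":0},{"grip":45,"tx":0,"ty":0,"tz":0,"wx":0,"wy":0,"wz":0}]';  python3 - <<'E'
from h import *
s=sense();print(s['eef_pos'],s['grip_width']*85.4,s['force'])
d=eyes.capture('side');crop('s22.png',d,210,90,150,140,5)
for X in([545.6,78.8,185],[545.6,78.8,90]):print((proj(d,X)-[210,90])*5)
a=np.array([.075,.997]);b=np.array([-.997,.075])
for i,j in((33,38),(33,-38),(-33,-38),(-33,38)):print((proj(d,[*(np.array([545.6,78.8])+a*i+b*j),79])-[210,90])*5)
E
```

```text
time_s: 14.87
eef_pos: [548.0, 78.6, 150.8]
ee_rot: [-0.689, 0.689, -0.159, 0.158]
force: [0.2, -0.6, -2.2]
grip_width: 0.68
[547.96917202  78.61199928 150.75577453] 58.07958209105332 [ 0.22215651 -0.59401399 -2.24252241]
[310.11575541 332.71773779]
[312.16513793 495.28613804]
[226.17791971 497.93547257]
[357.42329171 475.05121637]
[400.70965393 529.18681601]
[264.68245875 553.97603002]
```

View pics/s22.png

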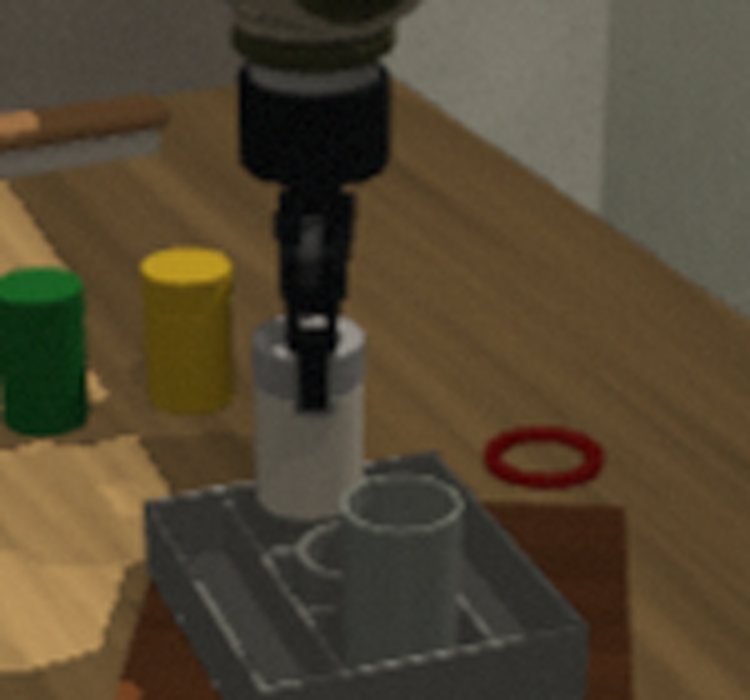

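```bash
python3 -m handwheel '[{"grip":45,"tx":0,"ty":12,"tz":0,"wx":0,"wy":0,"wz":0},{"grip":45,"tx":0,"ty":14,"tz":0,"wx":0,"wy":0,"wz":0},{"grip":45,"tx":0,"ty":11,"tz":0,"wx":0,"wy":0,"wz":0},{"grip":45,"tx":0,"ty":3,"tz":0,"wx":0,"wy":0,"wz":0},{"grip":45,"tx":0,"ty":0,"tz":0,"wx":0,"wy":0,"wz":0},{"grip":45,"tx":0,"ty":0,"tz":0,"wx":0,"wy":0,"wz":0}]';  python3 -m handwheel '[{"grip":45,"tx":0,"ty":2,"tz":0,"wx":0,"wy":0,"wz":0},{"grip":45,"tx":0,"ty":0,"tz":0,"wx":0,"wy":0,"wz":0}]'
```

```text
time_s: 15.42
eef_pos: [548.6, 78.1, 112.0]
ee_rot: [0.689, -0.689, 0.159, -0.159]
force: [0.1, 0.7, -2.6]
grip_width: 0.674
time_s: 15.58
eef_pos: [548.4, 78.1, 109.7]
ee_rot: [0.689, -0.689, 0.159, -0.159]
force: [-0.0, 0.3, -2.5]
grip_width: 0.676
```

```bash
python3 -m handwheel '[{"grip":45,"tx":0,"ty":2,"tz":0,"wx":0,"wy":0,"wz":0},{"grip":45,"tx":0,"ty":0,"tz":0,"wx":0,"wy":0,"wz":0}]'; python3 -m handwheel '[{"grip":45,"tx":0,"ty":1,"tz":0,"wx":0,"wy":0,"wz":0},{"grip":45,"tx":0,"ty":0,"tz":0,"wx":0,"wy":0,"wz":0}]';python3 - <<'E'
from h import *
d=eyes.capture('side');crop('s23.png',d,210,90,150,140,5)
E
```

```text
time_s: 15.75
eef_pos: [548.2, 78.1, 107.2]
ee_rot: [-0.689, 0.689, -0.159, 0.159]
force: [-0.6, -0.1, -2.9]
grip_width: 0.677
time_s: 15.92
eef_pos: [548.5, 78.0, 107.1]
ee_rot: [-0.689, 0.689, -0.159, 0.159]
force: [-1.3, -0.1, 3.4]
grip_width: 0.677
```

View pics/s23.png

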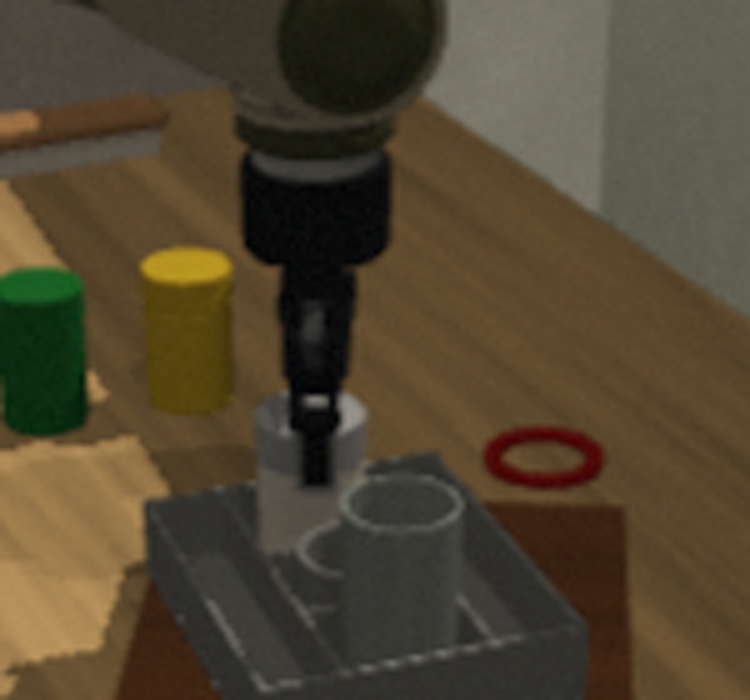

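The jar is on the cell floor: TCP 107 = 61 + 46, with 6 N of contact. Release and retreat.

```bash
python3 -m handwheel '[{"grip":85,"tx":0,"ty":0,"tz":0,"wx":0,"wy":0,"wz":0},{"grip":85,"tx":0,"ty":0,"tz":0,"wx":0,"wy":0,"wz":0},{"grip":85,"tx":0,"ty":0,"tz":0,"wx":0,"wy":0,"wz":0},{"grip":85,"tx":0,"ty":0,"tz":0,"wx":0,"wy":0,"wz":0},{"grip":85,"tx":0,"ty":-12,"tz":0,"wx":0,"wy":0,"wz":0},{"grip":85,"tx":0,"ty":-35,"tz":0,"wx":0,"wy":0,"wz":0},{"grip":85,"tx":0,"ty":-35,"tz":0,"wx":0,"wy":0,"wz":0},{"grip":85,"tx":0,"ty":-35,"tz":0,"wx":0,"wy":0,"wz":0},{"grip":85,"tx":0,"ty":-20,"tz":0,"wx":0,"wy":0,"wz":0},{"grip":85,"tx":0,"ty":0,"tz":0,"wx":0,"wy":0,"wz":0}]'
python3 -m handwheel '[{"grip":85,"tx":-20,"ty":0,"tz":30,"wx":0,"wy":0,"wz":0},{"grip":85,"tx":-20,"ty":0,"tz":30,"wx":0,"wy":0,"wz":0},{"grip":85,"tx":-20,"ty":0,"tz":30,"wx":0,"wy":0,"wz":0},{"grip":85,"tx":-20,"ty":0,"tz":30,"wx":0,"wy":0,"wz":0},{"grip":85,"tx":-20,"ty":0,"tz":30,"wx":0,"wy":0,"wz":0},{"grip":85,"tx":-20,"ty":0,"tz":30,"wx":0,"wy":0,"wz":0},{"grip":85,"tx":0,"ty":0,"tz":0,"wx":0,"wy":0,"wz":0},{"grip":85,"tx":0,"ty":0,"tz":0,"wx":0,"wy":0,"wz":0}]'; python3 - <<'E'
from h import *
d=eyes.capture('side');crop('s24.png',d,210,90,150,140,5)
c=eyes.capture('top');cv2.imwrite('pics/t24f.png',c['pixels'][...,::-1]);crop('t24.png',c,195,125,160,150,4)
E
```

```text
time_s: 16.8
eef_pos: [549.7, 78.0, 248.1]
ee_rot: [0.689, -0.689, 0.156, -0.162]
force: [0.8, 0.0, 0.9]
grip_width: 0.993
time_s: 17.47
eef_pos: [518.5, 293.8, 242.1]
ee_rot: [-0.689, 0.69, -0.159, 0.158]
force: [0.7, -0.3, -0.2]
grip_width: 0.994
```

View pics/s24.png

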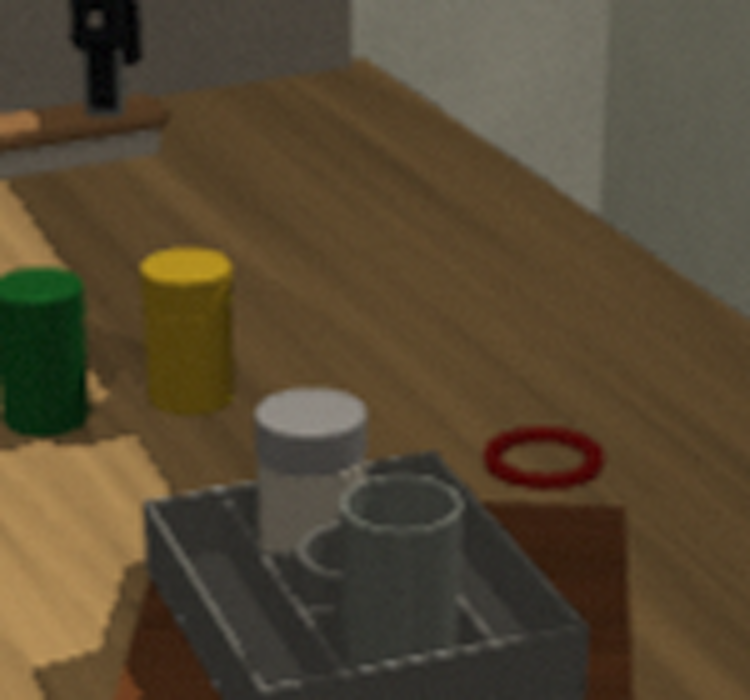

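View pics/t24.png

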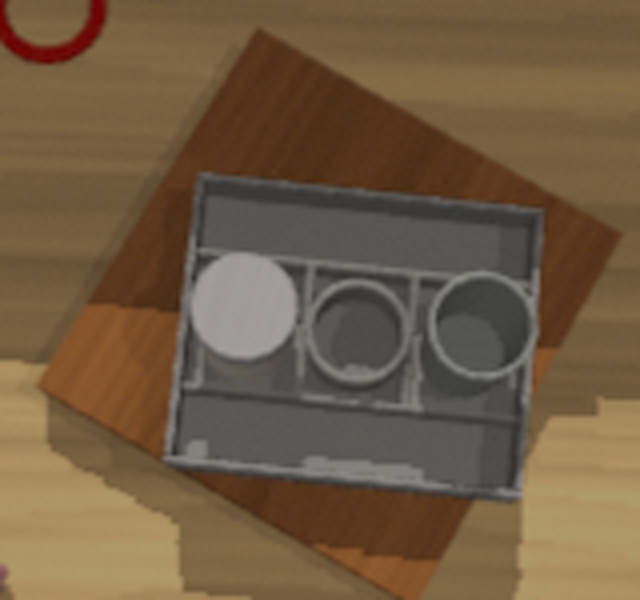

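View pics/t24f.png

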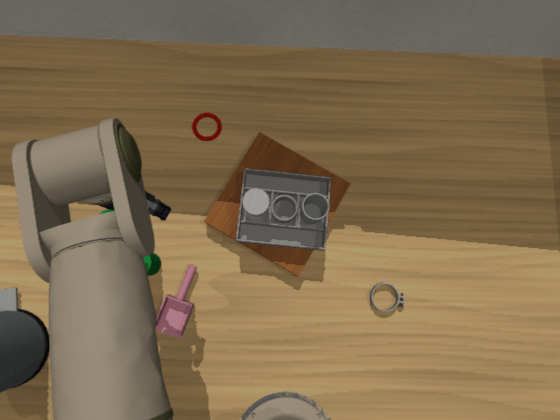

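Both stand upright in their cells: jar lid at top crop (244,306), tumbler rim at (483,326). The caddy corners have not moved, and the bystanders are where they were. One height check, then I hand in.

```bash
python3 - <<'E'
from h import *
c=eyes.capture('top');d=eyes.capture('side')
print('jar top',tri(c,(195+244/4,125+306/4),d,(210+311/5,90+414/5)))
print('tumbler rim',tri(c,(195+483/4,125+326/4),d,(210+401/5,90+503/5)))
print(sense()['force'],sense()['time_s']); print(ctrl.finish_job())
E
```

```text
jar top (array([545.49606372,  79.29027758, 138.10749569]), np.float64(0.4400049928845243))
tumbler rim (array([536.14167251, -49.16568014, 149.88791081]), np.float64(0.9157120530404635))
[ 0.69826605 -0.03587174 -0.67731627] 17.6667
the job is handed in; nothing more can be done
None
```

I handed the job in at about 17.7 s. The caddy is seated in the recess, the tumbler stands in the -y end cell, and the jar stands in the +y end cell.

- **Caddy:** it was leaning about 7° towards -y, so I pushed it that way with shut fingers low inside the middle tube until the foot dropped in. Its rim then measured about 83 mm high (85 expected, within the 2 mm calibration error). It showed a residual slope of about 0.8°, which I put down to measurement noise.
- **Tumbler and jar:** both were set down with about 6 N of contact. In the last pictures they stand upright, centred within about 1 mm of the cell centres I had measured. Their tops measured 150 mm and 138 mm (151 and 141 expected), both a little low, like the rim.
- **Everything else:** the gasket, clamp and scoop look unmoved by eye. The arm hid most of the look-alikes in the last top view. The gripper was clear of everything at hand-in.

One thing to know: the first move command was refused as invalid input because I left the zero fields out. Nothing moved, and I resent it in full.

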